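# Fit the lamps to a trailer light board

### The job

Get the trailer's light board ready: first switch the blue bench supply off at its lever (towards you). Then slide every black lamp base on the bench tongue first into a free track of the board and hold it pressed against the end stop until the sprung plunger has dropped into it, and fit every base with an amber lamp insert: push it in against its spring, twist it clockwise to the stop and let it rise into its notches. When all the lamps are in, push the lever back to on, and leave the other things on the bench alone (a spare insert may stay).

Things in the scene. Friction and masses are not known exactly. Their poses are not given: they have to be found in the camera images.
- board: Aluminium trailer light board, fixed flat: plate x -112 to 75, y +-145, 20 mm high. Origin at bench level below home2. Three tracks along its +x (away from the robot), 92 mm apart in y. x -112 to -53: open loading patch (grey); -53 to -30: rails flare inwards; -30 to 32: rails 73 mm apart with lips over the shoe; at 32: end stop, under a dark bridge with the plunger (red knob).
- home1 (a point): Home point of the right (-y) track, on the track floor (20 mm above the bench): a base's origin lies here when fully home against the end stop. Axes as the board's. The lips overhang the shoe by 5.5 mm a side, underside 10.5, top 14 mm above the track floor; a base must be set down on the loading patch and slid in under them.
- home2 (a point): Home point of the middle track (see home1). Bridge over each track: x 32 to 50 mm ahead of home, 64 mm wide, top 24 mm above the track floor; the red plunger knob, 40 mm ahead of home, is 22 mm wide and tops out 59 mm above the track floor when down, up to 71 mm when raised.
- home3 (a point): Home point of the left (+y) track (see home1). Two sprung brass contact pins stand 8 mm out of each end stop, 22 mm either side of the middle; pressing them fully takes 6 N. They push back out a base that is let go before the plunger is down. A locked base has about 2 mm of play.
- plunger1 (a joint): Height (m) of the sprung locking plunger of track home1: 0 = fully down (also when the track is empty), about 0.007 = riding on a tongue. Spring-loaded down (2 to 3 N) and oil-damped: the ramp of a base pushed in slowly lifts it; it takes up to 1 s to sink into the tongue's slot, and only while the base is held within 2 mm of the end stop. It works by itself: no need to touch it.
- plunger2 (a joint): The same for the track of home2. Pushing a base in takes 5 to 15 N at 20 mm/s, more if faster.
- plunger3 (a joint): The same for the track of home3.
- base1: Lamp base, black plastic, 0.2 kg, on the bench; may be absent. Origin: centre of underside, under the socket axis; +x to its tongue, z up. Shoe 64 (x) x 70 (y) x 8 mm; grey tongue x 32 to 68 mm, 24 wide, 10 thick, slot for the plunger x 32 to 46, ramp at the tip. Octagonal socket, 54 mm across flats, 8 to 24 mm high: grip it by its +y and -y flats, clear above the lips.
- base2: Lamp base like base1; may be absent. The socket (open top, rim 24 mm above the underside) has three entry gaps in its grey rim at 0, 120 and 240 degrees about z from +x, and three locking notches (white dashes on the rim) 60 degrees clockwise (seen from above) of them, with a stop behind each.
- base3: Lamp base like base1 and base2; may be absent. In each socket a brass sprung contact, 20 mm wide, its top 20 mm above the underside when free: 3 N to start it, 8 N to press it to the bottom.
- insert1: Amber lamp insert, 0.08 kg, standing on the bench: barrel 34 mm in diameter, 46 mm high; three white lugs at its foot, 4 mm thick, 7 wide, reaching 23 mm from the axis, at 0, 120 and 240 degrees about z from its +x (black dashes on top show them). Origin: centre of underside, z up. Any insert fits any base in any of three turns.
- insert2: Like insert1. Heights of its underside above the base's underside: resting on the contact, not turned in, 20 mm; pressed to the bottom 8 mm; the lugs pass under the rim below 10.5 mm; locked, risen into the notches, 15.5 mm.
- insert3: Like insert1. Lugs over the entry gaps, press to the bottom, turn 60 degrees clockwise seen from above (up to the stop), let the spring lift it. Grip the barrel in its upper 27 mm to clear the base's rim.
- lever (a joint): Lever of the blue 12 V bench supply (rad): 0 = off, leaning towards the robot (supply's -x), 1.0 = on, leaning away from the robot (+x). Upright at 0.5. Stays where it is left (a few N at the tip); swings about a level axis along the supply's y.
- lever_tip (a point): Tip of the red supply lever, a thin bar about 70 mm long on a block on top of the supply box (140 x 90 x 65 mm high); the tip swings at about 150 mm above the bench; pushed off and on with the closed fingers along the supply's x.
- supply: The blue bench supply, fixed; origin at bench level under its centre, +x away from the robot; its lever pivots above its x = -10 mm, y = 0.
- tape: Bystander, to be left alone: blue roll of tape lying flat, 80 mm across, 19 mm high, with a 40 mm hole; origin at its underside or middle.
- wrench: Bystander, to be left alone: steel wrench, 170 mm long, lying on the bench; origin at its underside or middle.
- screwdriver: Bystander, to be left alone: screwdriver, 190 mm long, lying on the bench; origin at its underside or middle.
- mug: Bystander, to be left alone: blue mug, 80 mm across, 90 mm high; origin at its underside or middle.
- spraycan: Bystander, to be left alone: grey spray can with a white cap, 65 mm across, 190 mm high; origin at its underside or middle.
Not all that is in view belongs to the job. What is shaped like the base1 but green or turquoise is not meant.

How it is judged:
By the outcome, as a careful person would: the job done as asked, in the order asked, and still so for the second after the job is handed in, with the robot touching nothing.
Of base1, base2, base3 only 2 to 3 are there at a start; the rules pass over those that are not, and their reading is None.
At some moment in a run one of base1, base2, base3, insert1, insert2, insert3 may be knocked a few centimetres aside while the robot is not near it.
It also fails if it takes over 210 s, if anything falls off the work surface, if the arm or the gripper's body presses on something with over 40 N, if the wrist force passes 120 N, or if a joint passes its speed limit or range.

### The arm

A 6-joint arm with a two-finger parallel gripper is mounted at the origin on the work surface. World frame = base frame: x ahead of the robot, y to its left, z up, the work surface at z = 0. Lengths are in mm, angles in rad, forces in N, time in s.
With the tool pointing down it reaches from about 400 to 925 mm from the base axis. Payload 12.5 kg.
Tool frame: the origin (TCP) lies between the finger pads; the fingertips stand 19 mm ahead of it and the grasp point (between the pads) is the TCP (env.tips_ahead is the distance from the TCP to the fingertips, in mm); z points along the fingers, y is the line along which they close (so a half turn about z gives the same grasp; the last joint's range is limited). The gripper opens to 95 mm and grips with 3 to 60 N. Pads are 20 mm wide; open, the fingers measure 119 mm over their backs; the gripper's body (75 mm by 180 mm) begins 59 mm behind the grasp point.
Start: joints at [-1.395, 0.491, 1.559, -0, 1.092, -0.106], TCP at [173.826, -600.358, 233.661] pointing down, gripper open.
Joint ranges: [-3.1, 3.1], [-0.84, 2.19], [0.05, 2.79], [-1.13, 4.28], [0.06, 2.93], [-2.69, 2.69]. Speed limits (rad/s): [2.22, 2.22, 2.79, 3.14, 3.14, 3.14].

### API

Orientations are given as [roll, pitch, yaw] about the fixed x, y, z axes, in that order (R = Rz(yaw) Ry(pitch) Rx(roll)).
In Python, from cell import env gives the robot as it stands.
- The arm moves only by the shell command python3 -m crank 'ROWS'. ROWS is JSON, a list of rows, each a list of 5 numbers: the shift along the tool's x, y, z in mm, then the turn about the tool's z in degrees, then the finger opening in mm, from 0 to 95.1. In form: [[dx, dy, dz, yaw, grip], ...]. A call has 1 to 10 rows; each row is the pose to reach, as a shift and turn from the pose commanded when the call began, along the tool's axes at that moment; what a row does not reach only later rows make up. A row lasts 1/12 s, in which the tool goes at most 41.7 mm and 7.16 degrees, less where a joint would pass 70% of its speed; a pose out of reach is approached as far as the arm can. A call with a gripper value outside its range is refused whole. The fingers move at their own pace and stop on an object; the grip force is fixed at half the most. Time passes only in rows, so rows that repeat a pose let the fingers close. It gives the time, the measured TCP pose, the force, the opening and the grip force at its end, in the units of the state.
- env.state(): the state, without advancing time (a new reading comes with each control period).
- env.read_camera(name): name is "side" or "top" or "wrist"; returns a dict with "img" (384x512x3 uint8, blue, green, red), "K" (3x3 intrinsics, pixels), "pose" (4x4, takes a point from camera to world coordinates). Camera axes: x right, y down, z forward; pixel columns grow to the right and rows downward; lengths in mm; the calibration is good to about 2 mm. The wrist camera is an equidistant fisheye: a pixel r from the principal point sees the ray r / f radians off the axis. A picture is of the moment at which its call begins. There is no depth.
- env.job_done(): hands the job in; it is judged then, once.
The state is a dict: "t": time; "joints": joint angles; "qvel": joint speeds; "tau": joint torques, N m; "eef_pos": TCP position; "tcp_rot": TCP orientation; "ft_force": force on the tool from outside, world axes, zero at the start; "moment": the same for the moment, N m; "opening": opening from 0.0 (shut) to 1.0 (fully open); "grip_force": force on a finger pad.
Only numpy, scipy, OpenCV 4.12 (cv2) and the standard library are available. Lean on these libraries where they do the work, as an engineer would, in place of code of your own. Each camera call takes 0.05 s, during which the arm holds its last target. There are 200 camera calls.

## Working session

There is one attempt and no reset: what is moved stays moved. The work goes in short steps, Python scripts to look and compute and a shell command to move; the robot and the scene stay as the last step left them, time stands still between calls to the robot, and variables do not carry over. Pictures are saved under pics/ and viewed, at most 14 in all, crops included, and the job is handed in when it is done.

```bash
ls; mkdir -p pics; cat > h.py <<'E'
import numpy as np,cv2
from cell import env
def snap(n,f):
    r=env.read_camera(n);cv2.imwrite(f'pics/{f}.png',r['img']);np.savez(f'pics/{f}.npz',K=r['K'],pose=r['pose']);return r
def ray(f,u,v,z,fish=False):
    d=np.load(f'pics/{f}.npz');K,T=d['K'],d['pose']
    a=np.array([(u-K[0,2])/K[0,0],(v-K[1,2])/K[1,1],1.])
    if fish:
        r=np.hypot(a[0],a[1]);a=np.array([a[0]/r*np.sin(r),a[1]/r*np.sin(r),np.cos(r)]) if r>1e-9 else a
    w=T[:3,:3]@a;p=T[:3,3];return (p+w*(z-p[2])/w[2]).round(1)
E
python3 - <<'E'
from h import *
for n in('top','side'):
    r=snap(n,n+'0');print(r['K'].tolist(),r['pose'].round(2).tolist())
a=cv2.imread('pics/top0.png');cv2.imwrite('pics/top0b.png',cv2.resize(a,(800,600),interpolation=cv2.INTER_CUBIC))
s=env.state();print(s['eef_pos'],s['tcp_rot'],s['ft_force'],s['opening'])
E
```

```text
pics
[[372.798666461931, 0.0, 258.24876481778017], [0.0, 372.798666461931, 192.05967327417775], [0.0, 0.0, 1.0]] [[0.03, -0.97, 0.23, 224.44], [-1.0, -0.03, 0.0, 72.42], [0.0, -0.23, -0.97, 1385.4], [0.0, 0.0, 0.0, 1.0]]
[[438.8182044954257, 0.0, 251.33407149262973], [0.0, 438.8182044954257, 188.15671945026287], [0.0, 0.0, 1.0]] [[-0.98, -0.13, 0.17, 292.7], [-0.21, 0.64, -0.74, 1086.33], [-0.01, -0.76, -0.66, 995.94], [0.0, 0.0, 0.0, 1.0]]
[ 173.77581558 -600.12346297  233.1164225 ] [-3.14054537e+00 -1.04733367e-04  2.81787372e-01] [-0.12610834 -0.227551   -0.62147425] 0.9956911857639118
```

View pics/top0b.png

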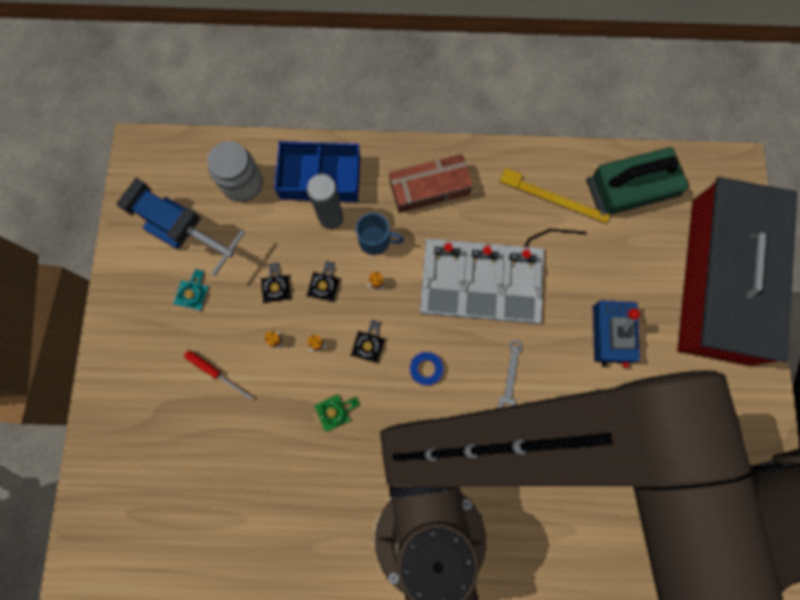

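View pics/side0.png

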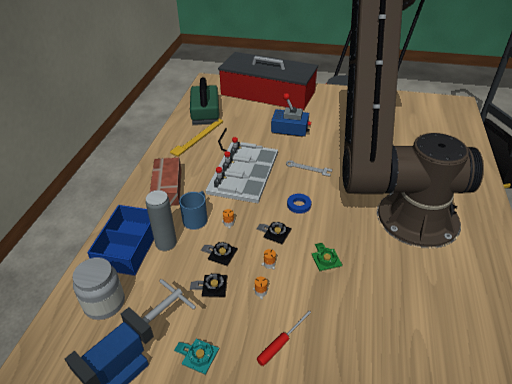

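The top view shows three black bases at about (275,288), (323,285) and (369,345). The inserts are at (376,280), (272,339) and (316,342), the board is at (485,280) and the supply at (617,332).

```bash
python3 - <<'E'
from h import *
a=cv2.imread('pics/top0.png')
c=a[145:275,150:350];cv2.imwrite('pics/c1.png',cv2.resize(c,(800,520),interpolation=cv2.INTER_CUBIC))
c=a[145:245,260:430];cv2.imwrite('pics/c2.png',cv2.resize(c,(800,471),interpolation=cv2.INTER_CUBIC))
E
```

```text
(no output)
```

View pics/c1.png

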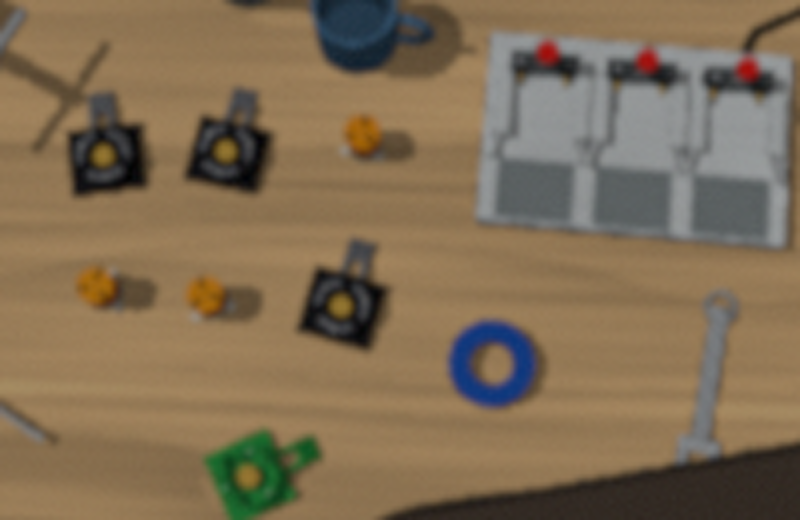

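View pics/c2.png

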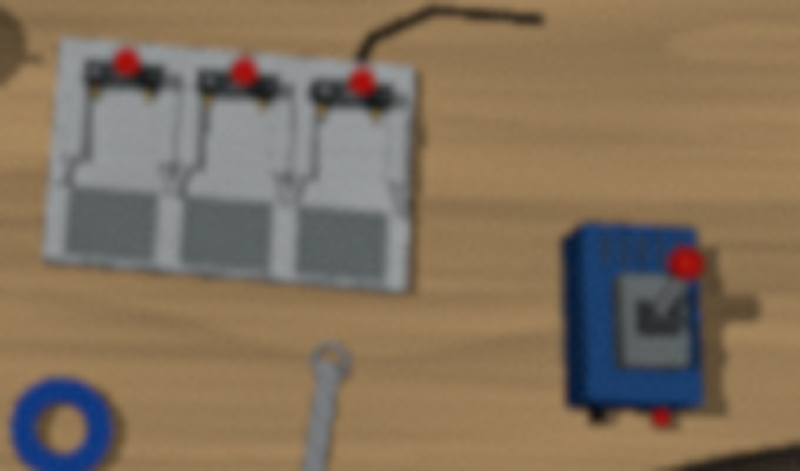

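The crops show the board corners, the three knobs and the lever tip at c2 (687,263). In c1 the base sockets are at (103,156), (228,151) and (342,306), and the inserts at (364,133), (98,286) and (207,296).

```bash
python3 - <<'E'
from h import *
c1=lambda u,v,z:ray('top0',150+u/4,145+v/4,z)
c2=lambda u,v,z:ray('top0',260+(u+.5)/4.706,145+(v+.5)/4.706,z)
print('board',[c2(*p,20)[:2] for p in((60,38),(415,67),(410,292),(42,262))])
print('knobs',[c2(*p,74)[:2] for p in((127,62),(244,72),(362,82))])
print('lever',c2(687,263,150),'sup',[c2(*p,65)[:2] for p in((575,228),(695,230),(703,403),(580,405))],'lev base',c2(655,318,85))
for n,p,t in(('A',(103,156),(103,93)),('B',(228,151),(245,90)),('C',(342,306),(361,241))):
    a=c1(*p,20);b=c1(*t,8);print(n,a,b,np.degrees(np.arctan2(*(b-a)[1::-1])))
print('ins',[c1(*p,46) for p in((364,133),(98,286),(207,296))])
print('tape',c1(494,363,10),'wrench',c1(720,305,5),'mug',c1(357,25,80),'green',c1(250,475,20))
E
```

```text
board [array([695.7,  26.6]), array([ 680.5, -263.5]), array([ 493.4, -255.4]), array([508.1,  36.6])]
knobs [array([659.1, -24.5]), array([ 653.9, -116.2]), array([ 648.8, -208.5])]
lever [ 495.6 -424.1  150. ] sup [array([ 539.1, -373.2]), array([ 540.5, -465.9]), array([ 406.4, -464.1]), array([ 401.9, -371.1])] lev base [ 466.7 -423.7   85. ]
A [561.2 390.2  20. ] [626.5 398.2   8. ] 6.984585797964489
B [569.9 272.7  20. ] [634.  261.9   8. ] -9.56375620842636
C [426.  158.3  20. ] [489.9 144.    8. ] -12.614224577396985
ins [array([584.8, 143.7,  46. ]), array([433.2, 378.8,  46. ]), array([427.3, 279.3,  46. ])]
tape [379.1  16.5  10. ] wrench [ 440.7 -193.5    5. ] mug [678.4 152.7  80. ] green [270.2 234.   20. ]
```

```bash
cat > g.py <<'E'
import sys
from h import *
from scipy.spatial.transform import Rotation as R
s=env.state();p=np.array(s['eef_pos']);M=R.from_euler('xyz',s['tcp_rot']).as_matrix();yaw=np.degrees(s['tcp_rot'][2])
print('t%.1f'%s['t'],p.round(1),'yaw%.2f'%yaw,'F',np.round(s['ft_force'],1),'op%.3f'%s['opening'])
a=sys.argv[1:]
for q in a:
    x,y,z,w=map(float,q.split(','));d=M.T@(np.array([x,y,z])-p);t=-((w-yaw+180)%360-180)
    print(q,'->',d.round(1).tolist(),round(t,2),'rows>=%.1f'%max(np.linalg.norm(d)/41.7,abs(t)/7.16))
E
python3 -m crank '[[397,-72,0,16.1,0],[397,-72,0,16.1,0],[397,-72,0,16.1,0],[397,-72,0,16.1,0],[397,-72,0,16.1,0],[397,-72,0,16.1,0],[397,-72,0,16.1,0],[397,-72,0,16.1,0],[397,-72,0,16.1,0],[397,-72,0,16.1,0]]'
python3 g.py 535,-421,233,0 535,-421,147,0 440,-421,147,0
python3 -c "
from h import *
snap('wrist','w0');print(np.load('pics/w0.npz')['K'],np.load('pics/w0.npz')['pose'])"
```

```text
t: 0.93
eef_pos: [537.6, -418.8, 233.3]
tcp_rot: [-3.141, 0.0, 0.002]
ft_force: [0.0, -0.5, -0.3]
opening: 0.356
grip_force: 0.0
t0.9 [ 537.6 -418.8  233.3] yaw0.11 F [ 0.  -0.5 -0.3] op0.356
535,-421,233,0 -> [-2.6, 2.2, 0.3] 0.11 rows>=0.1
535,-421,147,0 -> [-2.6, 2.2, 86.3] 0.11 rows>=2.1
440,-421,147,0 -> [-97.6, 2.1, 86.3] 0.11 rows>=3.1
[[297.31863964   0.         250.3584903 ]
 [  0.         297.31863964 190.00409755]
 [  0.           0.           1.        ]] [[ 1.23499313e-03 -9.63134435e-01 -2.69017724e-01  6.13387872e+02]
 [-9.99999226e-01 -1.14934530e-03 -4.75872495e-04 -4.18823044e+02]
 [ 1.49134929e-04  2.69018104e-01 -9.63135109e-01  3.84360923e+02]
 [ 0.00000000e+00  0.00000000e+00  0.00000000e+00  1.00000000e+00]]
```

```bash
python3 -m crank '[[-1,2,30,0,0],[-1,2,60,0,0],[-1,2,86,0,0],[-1,2,86,0,0],[-20,2,86,0,0],[-35,2,86,0,0],[-50,2,86,0,0],[-65,2,86,0,0],[-75,2,86,0,0],[-75,2,86,0,0]]'
python3 -m crank '[[-2,0,0,0,0],[-4,0,0,0,0],[-6,0,0,0,0],[-6,0,0,0,0]]'
python3 -c "
from h import *
r=snap('wrist','w1')"
```

```text
t: 1.82
eef_pos: [459.5, -423.4, 149.2]
tcp_rot: [3.14, -0.001, -0.0]
ft_force: [1.4, 0.3, 0.6]
opening: 0.005
grip_force: 0.5
t: 2.15
eef_pos: [457.8, -423.6, 149.0]
tcp_rot: [3.138, -0.007, 0.0]
ft_force: [18.6, 1.9, 0.8]
opening: 0.004
grip_force: 8.4
```

View pics/w1.png

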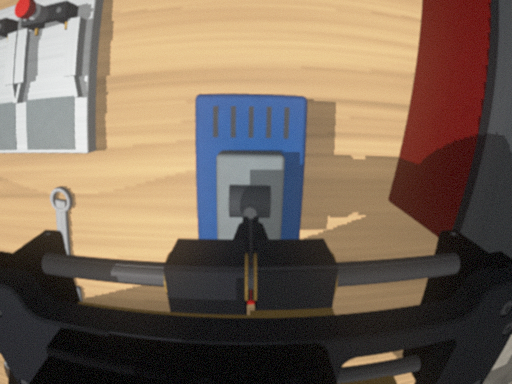

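The lever is lying towards the robot, against its stop at 18 N, so the supply is off. Next I'll go over to base C.

```bash
python3 -m crank '[[15,0,0,0,0],[15,0,-40,0,0],[15,0,-80,0,0],[15,-40,-82,0,0],[15,-80,-82,0,0],[15,-120,-82,0,0],[15,-160,-82,0,40],[15,-200,-82,0,80],[15,-240,-82,0,80],[15,-280,-82,0,80]]'
python3 -m crank '[[-20,-40,0,0,80],[-30,-80,0,3,80],[-40,-120,0,6,80],[-40,-160,0,9,80],[-40,-200,0,12,80],[-40,-240,0,12,80],[-40,-280,0,12,80],[-40,-300,0,12,80],[-40,-300,0,12,80],[-40,-300,0,12,80]]'
python3 -c "
from h import *
r=snap('wrist','w2')";python3 g.py
```

```text
t: 3.03
eef_pos: [468.9, -141.0, 229.9]
tcp_rot: [3.141, 0.0, 0.001]
ft_force: [0.3, -0.2, -0.4]
opening: 0.227
grip_force: 0.0
t: 3.87
eef_pos: [428.7, 158.2, 229.7]
tcp_rot: [3.141, 0.0, -0.206]
ft_force: [-0.7, 0.1, 0.0]
opening: 0.835
grip_force: 0.0
t3.9 [428.7 157.3 229.6] yaw-11.87 F [-0.1 -0.5  0.7] op0.839
```

View pics/w2.png

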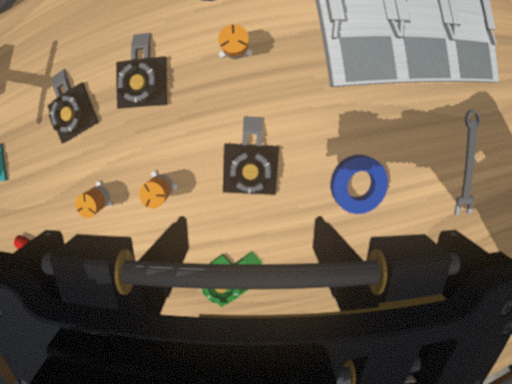

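```bash
python3 - <<'E'
from h import *
f=lambda u,v,z:ray('w2',u,v,z,True)
ang=lambda a,b:round(float(np.degrees(np.arctan2(b[1]-a[1],b[0]-a[0]))),1)
for n,c,t in(('C',(251,171),(254,118)),('B',(137.5,82),(143,35)),('A',(68,115),(60,72))):
    a=f(*c,20);b=f(*t,8);print(n,a,b,ang(a,b))
print('C shoe',[f(*p,8)[:2] for p in((225,145),(279,145),(277,194),(223,192))])
for p in((234,40),(155,192),(90,203)):print('ins',f(*p,46))
print('board near corner',f(333,87,20),f(497,80,20))
a=cv2.imread('pics/w2.png')
c=np.hstack([cv2.resize(a[v-30:v+30,u-30:u+30],(260,260),interpolation=cv2.INTER_CUBIC) for u,v in((234,40),(155,192),(90,203))])
cv2.imwrite('pics/ins.png',c)
E
python3 g.py 424,160,60,-12
```

```text
C [428.  157.1  20. ] [490.9 140.1   8. ] -15.1
B [570.3 272.2  20. ] [632.8 256.7   8. ] -13.9
A [559.8 385.5  20. ] [627.1 393.    8. ] 6.4
C shoe [array([465.2, 182.8]), array([451.2, 116.1]), array([388.4, 130.5]), array([405.6, 199.1])]
ins [584.2 143.8  46. ]
ins [432.6 275.1  46. ]
ins [437.2 371.5  46. ]
board near corner [511.5  37.1  20. ] [ 499.3 -248.5   20. ]
t3.9 [428.7 157.3 229.6] yaw-11.87 F [-0.1 -0.5  0.7] op0.839
424,160,60,-12 -> [-5.1, -1.8, 169.6] 0.13 rows>=4.1
```

View pics/ins.png

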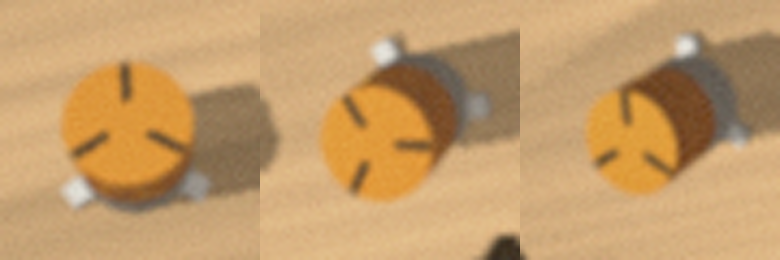

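Base C is at (428,157) with a yaw of about -13°. The dashes on all three insert tops are readable. Now I'll grasp C.

```bash
python3 -m crank '[[-0.7,0.3,40,1,80],[-0.7,0.3,80,1,80],[-0.7,0.3,120,1,80],[-0.7,0.3,160,1,80],[-0.7,0.3,180,1,80],[-0.7,0.3,190,1,80],[-0.7,0.3,194.5,1,80],[-0.7,0.3,194.5,1,80],[-0.7,0.3,194.5,1,45],[-0.7,0.3,194.5,1,45]]'
python3 -m crank '[[0,0,0,0,45],[0,0,0,0,45],[0,0,0,0,45],[0,0,0,0,45],[0,0,-10,0,45],[0,0,-30,0,45],[0,0,-65,0,45],[0,0,-65,0,45]]'
python3 -c "
from h import *
h2=np.array([613.5,-114.5]);y=np.radians(-3.1);X=np.array([np.cos(y),np.sin(y)]);Y=np.array([-X[1],X[0]])
for k,n in((92,'3'),(0,'2'),(-92,'1')):print(n,(h2+k*Y).round(1),'load',(h2+k*Y-85*X).round(1))"
python3 g.py 533.6,-18,140,-3.1
```

```text
t: 4.75
eef_pos: [428.5, 156.7, 36.0]
tcp_rot: [-3.141, -0.001, -0.227]
ft_force: [0.3, -0.4, -0.5]
opening: 0.751
grip_force: 0.0
t: 5.42
eef_pos: [429.4, 157.4, 104.2]
tcp_rot: [-3.139, -0.005, -0.226]
ft_force: [0.2, -0.2, -1.6]
opening: 0.562
grip_force: 30.0
3 [618.5 -22.6] load [533.6 -18. ]
2 [ 613.5 -114.5] load [ 528.6 -109.9]
1 [ 608.5 -206.4] load [ 523.6 -201.8]
t5.4 [429.4 157.4 104.2] yaw-12.93 F [ 0.2 -0.2 -1.6] op0.562
533.6,-18,140,-3.1 -> [141.0, 147.5, -35.4] -9.83 rows>=5.0
```

```bash
python3 -m crank '[[28,30,-36,-2,45],[56,60,-36,-4,45],[84,90,-36,-6,45],[112,118,-36,-8,45],[135,142,-36,-9.8,45],[141,147.5,-36,-9.8,45],[141,147.5,-36,-9.8,45],[141,147.5,-36,-9.8,45],[141,147.5,-36,-9.8,45]]'
python3 -c "
from h import *
r=snap('wrist','w3')";python3 g.py 533.6,-18,70,-3.1
```

```text
t: 6.17
eef_pos: [531.3, -17.4, 135.8]
tcp_rot: [-3.141, 0.001, -0.055]
ft_force: [0.1, -0.1, -2.4]
opening: 0.57
grip_force: 30.0
t6.2 [531.4 -17.2 135.9] yaw-3.09 F [ 0.2  0.3 -1.4] op0.565
533.6,-18,70,-3.1 -> [2.3, 0.7, 65.9] 0.01 rows>=1.6
```

View pics/w3.png

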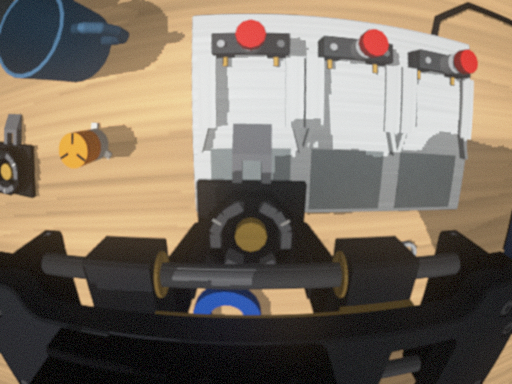

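The wrist view shows base C hanging over track 3. Its bridge is at cols 213-290 and its pins at (228,61) and (277,61).

```bash
python3 - <<'E'
from h import *
f=lambda u,v,z:ray('w3',u,v,z,True)[:2]
h2=np.array([613.5,-114.5]);y=np.radians(-3.1);X=np.array([np.cos(y),np.sin(y)]);Y=np.array([-X[1],X[0]])
def b(p):d=p-h2;return np.round([d@X,d@Y],1)
print('bridge3 L,R',b(f(213,40,44)),b(f(290,39,44)))
print('bridge2',b(f(319,44,44)),b(f(393,50,44)))
print('knobs',[b(f(*p,74)) for p in((251,35),(374,43),(465,62))])
print('pins',[b(f(*p,28)) for p in((228,61),(277,61),(330,65),(376,69))])
print('plate left edge',b(f(195,20,20)),b(f(194,150,20)))
print('patch2 corners',b(f(311,150,20)),b(f(384,151,20)),b(f(308,209,20)),b(f(379,207,20)))
print('tongue tip',f(234,124,100),f(271,124,100),'shoe front',f(198,181,108),f(304,181,108),'sock',f(251,235,120))
E
```

```text
bridge3 L,R [ 46.5 122.3] [47.3 60. ]
bridge2 [44.4 36.1] [ 46.7 -31.7]
knobs [array([42.5, 91.7]), array([42.9, -0.2]), array([ 41.9, -90.6])]
pins [array([ 30.7, 111.3]), array([30.8, 69.4]), array([29.5, 22.5]), array([ 29.9, -21.8])]
plate left edge [ 72.5 141.8] [-48.1 143.7]
patch2 corners [-48.3  36.7] [-47.2 -37.2] [-105.2   36.9] [-104.3  -38.1]
tongue tip [598.2 -11.1] [596.9 -34.1] shoe front [564.7  13.4] [561.1 -52.9] sock [531.8 -18. ]
```

```bash
python3 -m crank '[[2.3,0.7,35,0,45],[2.3,0.7,65,0,45],[2.3,0.7,75,0,45],[2.3,0.7,78,0,45],[2.3,0.7,79.5,0,45],[2.3,0.7,79.5,0,45]]'
python3 -m crank '[[0,0,0.5,0,45],[0,0,1,0,45],[0,0,1,0,45]]'
python3 g.py
```

```text
t: 6.72
eef_pos: [534.9, -18.9, 57.5]
tcp_rot: [3.141, -0.001, -0.054]
ft_force: [0.5, 0.2, -1.7]
opening: 0.567
grip_force: 30.0
t: 6.97
eef_pos: [534.9, -19.2, 56.4]
tcp_rot: [3.141, -0.001, -0.055]
ft_force: [0.6, -0.0, -2.5]
opening: 0.564
grip_force: 30.0
t7.0 [534.9 -19.2  56.4] yaw-3.15 F [ 0.6 -0.  -2.5] op0.564
```

```bash
python3 -m crank '[[0,-1,0.8,0,45],[0,-1,0.8,0,45],[5,-1,0.8,0,45],[10,-1,0.8,0,45],[15,-1,0.8,0,45],[19,-1,0.8,0,45],[23,-1,0.8,0,45],[27,-1,0.8,0,45]]'
python3 -m crank '[[3,0,0,0,45],[6,0,0,0,45],[9,0,0,0,45],[12,0,0,0,45],[15,0,0,0,45],[18,0,0,0,45]]'
python3 g.py
```

```text
t: 7.63
eef_pos: [560.9, -19.6, 55.7]
tcp_rot: [3.142, 0.001, -0.055]
ft_force: [-6.8, 1.4, 10.2]
opening: 0.563
grip_force: 29.9
t: 8.13
eef_pos: [579.0, -20.6, 55.7]
tcp_rot: [3.142, 0.001, -0.055]
ft_force: [-5.8, 0.6, 10.2]
opening: 0.566
grip_force: 29.9
t8.1 [579.  -20.6  55.7] yaw-3.15 F [-5.8  0.6 10.2] op0.566
```

```bash
python3 -m crank '[[2,0,-0.4,0,45],[4,0,-0.4,0,45],[6,0,-0.4,0,45],[8,0,-0.4,0,45],[10,0,-0.4,0,45],[11.6,0,-0.4,0,45],[13.2,0,-0.4,0,45],[14.8,0,-0.4,0,45],[16.4,0,-0.4,0,45],[18,0,-0.4,0,45]]'
python3 -m crank '[[1.6,0,0,0,45],[3.2,0,0,0,45],[4.8,0,0,0,45],[6.4,0,0,0,45],[8,0,0,0,45],[9.6,0,0,0,45],[11.2,0,0,0,45],[12.8,0,0,0,45],[14.4,0,0,0,45],[16,0,0,0,45]]'
python3 g.py
```

```text
t: 8.97
eef_pos: [596.9, -21.6, 55.7]
tcp_rot: [3.142, 0.001, -0.055]
ft_force: [-10.3, 0.4, 11.6]
opening: 0.565
grip_force: 29.9
t: 9.8
eef_pos: [610.9, -22.2, 55.7]
tcp_rot: [-3.141, 0.006, -0.055]
ft_force: [-14.9, 0.8, 15.2]
opening: 0.566
grip_force: 29.9
t9.8 [610.9 -22.2  55.7] yaw-3.14 F [-14.9   0.8  15.2] op0.566
```

```bash
python3 -m crank '[[1.6,0,0,0,45],[3.2,0,0,0,45],[4.8,0,0,0,45],[6.4,0,0,0,45],[6.4,0,0,0,45]]'
python3 -m crank '[[1.2,0,0,0,45],[2.4,0,0,0,45],[3.6,0,0,0,45],[3.6,0,0,0,45]]'
python3 g.py
```

```text
t: 10.22
eef_pos: [618.2, -22.7, 55.8]
tcp_rot: [-3.142, 0.004, -0.055]
ft_force: [-10.7, 1.2, 11.5]
opening: 0.569
grip_force: 29.9
t: 10.55
eef_pos: [621.6, -22.8, 55.7]
tcp_rot: [-3.142, 0.005, -0.055]
ft_force: [-12.0, 1.0, 12.2]
opening: 0.562
grip_force: 29.9
t10.6 [621.6 -22.8  55.7] yaw-3.13 F [-12.    1.   12.2] op0.562
```

```bash
python3 -m crank '[[1,0,0,0,45],[2,0,0,0,45],[3,0,0,0,45],[3,0,0,0,45]]'
python3 -m crank '[[1,0,0,0,45],[2,0,0,0,45],[2,0,0,0,45]]'
python3 g.py
```

```text
t: 10.88
eef_pos: [623.1, -23.2, 55.7]
tcp_rot: [3.142, 0.008, -0.055]
ft_force: [-18.7, -1.9, 17.5]
opening: 0.564
grip_force: 30.0
t: 11.13
eef_pos: [624.1, -23.3, 55.5]
tcp_rot: [-3.142, 0.011, -0.055]
ft_force: [-25.4, -1.9, 19.5]
opening: 0.565
grip_force: 30.0
t11.1 [624.1 -23.3  55.5] yaw-3.14 F [-25.4  -1.9  19.5] op0.565
```

```bash
python3 -m crank '[[1,0,0,0,45],[1,0,0,0,45],[1,0,0,0,45],[1,0,0,0,45],[1,0,0,0,45],[1,0,0,0,45],[1,0,0,0,45],[1,0,0,0,45],[1,0,0,0,45],[1,0,0,0,45]]'
python3 -m crank '[[0,0,0,0,45],[0,0,0,0,45],[0,0,0,0,45],[0,0,0,0,45],[0,0,0,0,45],[0,0,0,0,45],[0,0,0,0,45],[0,0,0,0,45],[0,0,0,0,45],[0,0,0,0,45]]'
python3 -m crank '[[-2,0,-1,0,45],[-5,0,-1,0,45],[-7,0,-1,0,45],[-7,0,-1,0,45]]'
```

```text
t: 11.97
eef_pos: [624.8, -23.3, 55.4]
tcp_rot: [-3.141, 0.011, -0.055]
ft_force: [-24.6, -1.9, 18.8]
opening: 0.566
grip_force: 30.0
t: 12.8
eef_pos: [624.8, -23.3, 55.4]
tcp_rot: [-3.141, 0.011, -0.055]
ft_force: [-25.5, -2.3, 18.6]
opening: 0.569
grip_force: 30.0
t: 13.13
eef_pos: [622.2, -23.2, 56.0]
tcp_rot: [3.141, 0.0, -0.055]
ft_force: [-0.7, -1.9, -3.5]
opening: 0.562
grip_force: 30.0
```

```bash
python3 -m crank '[[-1,0,0,0,45],[-2,0,0,0,45],[-3,0,0,0,45],[-3,0,0,0,45]]'
python3 -m crank '[[1.5,0,0,0,45],[1.5,0,0,0,80],[1.5,0,0,0,80],[1.5,0,0,0,80],[1.5,0,-20,0,80],[1.5,0,-60,0,80],[-20,0,-95,0,80],[-40,0,-110,0,80],[-40,0,-110,0,80]]'
python3 -c "
from h import *
r=snap('wrist','w4')";python3 g.py
```

```text
t: 13.47
eef_pos: [621.6, -23.2, 56.6]
tcp_rot: [3.141, -0.005, -0.055]
ft_force: [8.5, -1.1, -6.6]
opening: 0.564
grip_force: 30.0
t: 14.22
eef_pos: [578.0, -20.4, 170.0]
tcp_rot: [3.141, -0.004, -0.055]
ft_force: [0.7, -0.7, 0.2]
opening: 0.84
grip_force: 0.0
t14.3 [579.1 -20.5 168.3] yaw-3.15 F [0.9 0.2 0.4] op0.838
```

View pics/w4.png

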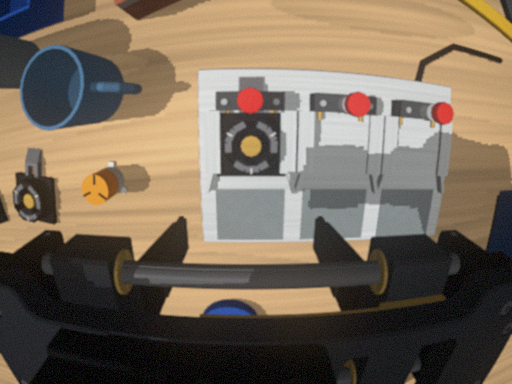

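Base C is locked in track 3: its shoe is against the bridge, and it resisted an 8.5 N pull back. Next, base B. From picture w2 I'll compute the insert lug angles, and from w4 the actual home position.

```bash
python3 - <<'E'
from h import *
f=lambda u,v,z:ray('w2',u,v,z,True)
S=60/260
for n,o,c,ps in(('I1',(204,10),(127,122),((125,65),(75,153),(184,151))),('I2',(125,162),(118,142),((85,98),(170,146),(95,192))),('I3',(60,173),(112,140),((105,92),(150,172),(77,163)))):
    g=lambda p:f(o[0]+(p[0]+.5)*S-.5,o[1]+(p[1]+.5)*S-.5,46)[:2]
    P=np.array([g(p) for p in ps]);m=P.mean(0);print(n,g(c),m,[round(float(np.degrees(np.arctan2(*(p-g(c))[::-1]))),1) for p in P])
k=lambda u,v,z:ray('w4',u,v,z,True)[:2]
print('base C socket',k(251,146,42),'brass',k(251,146,40),'insert',k(100,186,46),'knobs',[k(*p,74) for p in((250,100),(358,103),(442,113))])
print('base B',k(28,202,20))
E
python3 g.py 570,271,170,-13
```

```text
I1 [587.1 144.4] [586.9        144.26666667] [-9.4, 109.7, -131.1]
I2 [430.5 280.1] [429.63333333 280.93333333] [22.6, -105.7, 138.3]
I3 [436.1 379.8] [435.4        380.83333333] [-12.5, -141.1, 105.7]
base C socket [619.3 -23.6] brass [619.  -23.6] insert [590.6 136.3] knobs [array([661.6, -25. ]), array([ 657.2, -117.5]), array([ 651. , -207.9])]
base B [570.3 274.1]
t14.3 [579.1 -20.5 168.3] yaw-3.15 F [0.9 0.2 0.4] op0.838
570,271,170,-13 -> [-25.0, -290.6, -1.9] 9.85 rows>=7.0
```

```bash
cat > det.py <<'E'
import sys
from h import *
# usage: det.py name x y : black base near (x,y)
def base(name,x,y):
    r=snap('wrist',name);im=r['img'].astype(int);d=im.max(2)
    V,U=np.mgrid[0:384,0:512];P=grid(name,8)
    near=(np.hypot(P[...,0]-x,P[...,1]-y)<75)
    m=((d<75)&near).astype(np.uint8)
    m=cv2.morphologyEx(m,cv2.MORPH_CLOSE,np.ones((9,9)));m=cv2.morphologyEx(m,cv2.MORPH_OPEN,np.ones((13,13)))
    n,l,st,ce=cv2.connectedComponentsWithStats(m);i=1+st[1:,4].argmax()
    Q=P[l==i][:,:2].astype(np.float32);(c,wh,a)=cv2.minAreaRect(Q)
    print('shoe',np.round(c,1),np.round(wh,1),'edge ang',round(a,1),round(a-90,1))
    h,s,v=cv2.split(cv2.cvtColor(r['img'],cv2.COLOR_BGR2HSV))
    G=grid(name,20);b=(h>12)&(h<28)&(s>120)&(np.hypot(G[...,0]-x,G[...,1]-y)<30);print('brass',G[b][:,:2].mean(0).round(1),b.sum())
def insert(name,x,y):
    r=snap('wrist',name);h,s,v=cv2.split(cv2.cvtColor(r['img'],cv2.COLOR_BGR2HSV));G=grid(name,46)[...,:2]
    near=np.hypot(G[...,0]-x,G[...,1]-y)<45
    b=(near&(h>5)&(h<25)&(s>140)&(v>170)).astype(np.uint8)
    b=cv2.morphologyEx(b,cv2.MORPH_OPEN,np.ones((3,3)))
    n,l,st,_=cv2.connectedComponentsWithStats(b);i=1+st[1:,4].argmax()
    hull=np.zeros_like(b);cs,_=cv2.findContours((l==i).astype(np.uint8),0,2);cv2.fillPoly(hull,[cv2.convexHull(np.vstack(cs))],1)
    c=G[hull>0].mean(0);(cc,rad)=cv2.minEnclosingCircle(G[hull>0].astype(np.float32));c=np.array(cc)
    dk=(hull>0)&(v<150);q=G[dk]-c;rr=np.hypot(*q.T);q=q[(rr>5)&(rr<15)];a=np.arctan2(q[:,1],q[:,0])
    print('insert',c.round(1),'r',round(rad,1),'lug',round(float(np.degrees(np.angle(np.exp(3j*a).mean()))/3),1),'coh',round(float(abs(np.exp(3j*a).mean())),2),len(q))
def grid(name,z):
    d=np.load(f'pics/{name}.npz');K,T=d['K'],d['pose'];V,U=np.mgrid[0:384,0:512]
    a=np.stack([(U-K[0,2])/K[0,0],(V-K[1,2])/K[1,1]],-1);r=np.hypot(a[...,0],a[...,1])+1e-9
    w=np.concatenate([a*(np.sin(r)/r)[...,None],np.cos(r)[...,None]],-1)@T[:3,:3].T
    k=(z-T[2,3])/np.minimum(w[...,2],-1e-3);return T[:3,3]+w*k[...,None]
if __name__=='__main__':globals()[sys.argv[1]](sys.argv[2],float(sys.argv[3]),float(sys.argv[4]))
E
python3 -m crank '[[-5,-35,-30,2,80],[-10,-75,-55,4,80],[-15,-115,-60,6,80],[-20,-155,-60,8,80],[-25,-195,-60,9.8,80],[-25,-235,-60,9.8,80],[-25,-270,-60,9.8,80],[-25,-290,-60,9.8,80],[-25,-290,-60,9.8,80],[-25,-290,-60,9.8,80]]'
python3 det.py base w5 570 272; python3 g.py 570,272,35.5,-13; python3 - <<'E'
from h import *;from det import *
E
```

```text
t: 15.1
eef_pos: [570.4, 271.2, 224.6]
tcp_rot: [3.14, 0.002, -0.224]
ft_force: [0.4, -0.3, -0.4]
opening: 0.839
grip_force: 0.0
shoe [572.2 273.7] [66.7 61.3] edge ang 78.3 -11.7
brass [572. 274.] 263
t15.2 [570.5 270.1 224.9] yaw-12.91 F [-0.9 -0.3 -0.4] op0.843
570,272,35.5,-13 -> [-0.7, -2.0, 189.4] 0.09 rows>=4.5
```

```bash
python3 -m crank '[[0.7,-3.4,40,-0.9,80],[0.7,-3.4,80,-0.9,80],[0.7,-3.4,120,-0.9,80],[0.7,-3.4,155,-0.9,80],[0.7,-3.4,175,-0.9,80],[0.7,-3.4,185,-0.9,80],[0.7,-3.4,189.5,-0.9,80],[0.7,-3.4,189.5,-0.9,80],[0.7,-3.4,189.5,-0.9,45],[0.7,-3.4,189.5,-0.9,45]]'
python3 -m crank '[[0,0,0,0,45],[0,0,0,0,45],[0,0,0,0,45],[0,0,0,0,45],[0,0,0,0,45]]'
python3 -m crank '[[0,0,-10,0,45],[0,0,-40,0,45],[0,0,-80,0,45],[0,0,-90,0,45],[0,0,-90,0,45]]'
python3 g.py 531,-110.4,127,-3.1
```

```text
t: 15.98
eef_pos: [572.8, 273.4, 38.3]
tcp_rot: [-3.14, -0.002, -0.211]
ft_force: [-0.1, 0.6, 0.2]
opening: 0.752
grip_force: 0.0
t: 16.4
eef_pos: [572.2, 273.5, 37.5]
tcp_rot: [-3.141, -0.001, -0.21]
ft_force: [-1.1, -0.9, 5.7]
opening: 0.563
grip_force: 30.0
t: 16.82
eef_pos: [573.1, 273.9, 130.3]
tcp_rot: [-3.139, -0.005, -0.21]
ft_force: [0.6, -0.6, -2.4]
opening: 0.563
grip_force: 30.0
t16.8 [573.1 273.9 130.3] yaw-12.05 F [ 0.6 -0.6 -2.4] op0.563
531,-110.4,127,-3.1 -> [39.0, 384.6, 2.4] -8.95 rows>=9.3
```

```bash
python3 -m crank '[[4,38,0,-1,45],[8,78,0,-2,45],[12,118,0,-3,45],[16,158,0,-4,45],[20,198,0,-5,45],[24,238,0,-6,45],[28,278,0,-7,45],[32,318,0,-8,45],[36,355,0,-9,45],[39,384.6,0,-9,45]]'
python3 -m crank '[[0,0,20,0,45],[0,0,40,0,45],[0,0,58,0,45],[0,0,68,0,45],[0,0,70,0,45],[0,0,70,0,45]]'
python3 g.py 531,-110.4,57.5,-3.1
```

```text
t: 17.65
eef_pos: [528.6, -113.2, 125.5]
tcp_rot: [-3.141, 0.002, -0.053]
ft_force: [0.6, -0.6, -2.2]
opening: 0.562
grip_force: 30.0
t: 18.15
eef_pos: [529.1, -110.7, 55.7]
tcp_rot: [-3.141, 0.002, -0.053]
ft_force: [-0.6, -0.5, -2.3]
opening: 0.561
grip_force: 30.0
t18.1 [ 529.1 -110.7   55.7] yaw-3.04 F [-0.6 -0.5 -2.3] op0.561
531,-110.4,57.5,-3.1 -> [1.9, -0.4, -1.8] 0.06 rows>=0.1
```

```bash
python3 -m crank '[[2,0,0.5,0,45],[6,0,0.5,0,45],[11,0,0.5,0,45],[16,0,0.5,0,45],[20,0,0.5,0,45],[24,0,0.5,0,45],[28,0,0.5,0,45],[31,0,0.5,0,45]]'
python3 -m crank '[[3,0,0,0,45],[6,0,0,0,45],[9,0,0,0,45],[12,0,0,0,45],[15,0,0,0,45],[18,0,0,0,45]]'
python3 g.py 576,-112.9,55.7,-3.1
```

```text
t: 18.82
eef_pos: [561.3, -112.6, 56.2]
tcp_rot: [3.141, -0.0, -0.053]
ft_force: [-1.0, 0.8, -2.0]
opening: 0.564
grip_force: 30.0
t: 19.32
eef_pos: [579.0, -113.5, 56.2]
tcp_rot: [3.142, -0.0, -0.053]
ft_force: [-0.3, -0.9, -1.5]
opening: 0.565
grip_force: 30.0
t19.3 [ 579.  -113.5   56.2] yaw-3.06 F [-0.3 -0.9 -1.5] op0.565
576,-112.9,55.7,-3.1 -> [-3.1, -0.4, 0.5] 0.04 rows>=0.1
```

```bash
python3 -m crank '[[2,0,0.4,0,45],[4,0,0.4,0,45],[6,0,0.4,0,45],[8,0,0.4,0,45],[9.6,0,0.4,0,45],[11.2,0,0.4,0,45],[12.8,0,0.4,0,45],[14.4,0,0.4,0,45],[16,0,0.4,0,45],[17.6,0,0.4,0,45]]'
python3 -m crank '[[1.6,0,0,0,45],[3.2,0,0,0,45],[4.8,0,0,0,45],[6.4,0,0,0,45],[8,0,0,0,45],[9.6,0,0,0,45],[11.2,0,0,0,45],[12.8,0,0,0,45],[14.4,0,0,0,45],[16,0,0,0,45]]'
python3 -m crank '[[1,0,0,0,45],[2,0,0,0,45],[3,0,0,0,45],[4,0,0,0,45],[5,0,0,0,45],[5,0,0,0,45]]'
```

```text
t: 20.15
eef_pos: [595.1, -114.1, 55.5]
tcp_rot: [-3.141, 0.003, -0.053]
ft_force: [-7.8, 0.9, 0.7]
opening: 0.564
grip_force: 30.0
t: 20.98
eef_pos: [611.3, -115.1, 55.5]
tcp_rot: [-3.141, 0.003, -0.053]
ft_force: [-6.6, 0.6, -1.0]
opening: 0.563
grip_force: 30.0
t: 21.48
eef_pos: [616.6, -115.3, 55.5]
tcp_rot: [-3.141, 0.002, -0.053]
ft_force: [-5.7, 0.6, -1.3]
opening: 0.568
grip_force: 30.0
```

```bash
python3 -m crank '[[1,0,0,0,45],[2,0,0,0,45],[3,0,0,0,45],[3,0,0,0,45]]'
python3 -m crank '[[1,0,0,0,45],[2,0,0,0,45],[2,0,0,0,45]]'
```

```text
t: 21.82
eef_pos: [618.0, -115.3, 55.4]
tcp_rot: [-3.141, 0.006, -0.054]
ft_force: [-13.0, 0.1, 4.1]
opening: 0.565
grip_force: 30.0
t: 22.07
eef_pos: [618.3, -115.2, 55.4]
tcp_rot: [-3.14, 0.01, -0.054]
ft_force: [-22.5, -0.6, 8.9]
opening: 0.563
grip_force: 30.0
```

At the stop. I'll hold it there, do a pull test, then release.

```bash
python3 -m crank '[[0.5,0,0,0,45],[0.5,0,0,0,45],[0.5,0,0,0,45],[0.5,0,0,0,45],[0.5,0,0,0,45],[0.5,0,0,0,45],[0.5,0,0,0,45],[0.5,0,0,0,45],[0.5,0,0,0,45],[0.5,0,0,0,45]]'
python3 -m crank '[[0,0,0,0,45],[0,0,0,0,45],[0,0,0,0,45],[0,0,0,0,45],[0,0,0,0,45],[0,0,0,0,45]]'
python3 -m crank '[[-2,0,0,0,45],[-4,0,0,0,45],[-6,0,0,0,45],[-7.5,0,0,0,45],[-7.5,0,0,0,45]]'
```

```text
t: 22.9
eef_pos: [618.4, -115.3, 55.4]
tcp_rot: [-3.14, 0.011, -0.054]
ft_force: [-23.7, -0.4, 10.6]
opening: 0.563
grip_force: 30.0
t: 23.4
eef_pos: [618.4, -115.3, 55.4]
tcp_rot: [-3.14, 0.011, -0.054]
ft_force: [-22.8, -0.2, 10.5]
opening: 0.563
grip_force: 30.0
t: 23.82
eef_pos: [615.6, -115.3, 55.8]
tcp_rot: [-3.142, -0.001, -0.053]
ft_force: [1.8, 1.9, -5.2]
opening: 0.564
grip_force: 30.0
```

```bash
python3 -m crank '[[-1,0,0,0,45],[-2,0,0,0,45],[-2,0,0,0,45]]'
python3 -m crank '[[1,0,0,0,45],[1,0,0,0,80],[1,0,0,0,80],[1,0,0,0,80],[1,0,-30,0,80],[1,0,-65,0,80],[-3,-20,-105,0,80],[-6,-40,-145,0,80],[-9,-80,-165,0,80],[-9,-100,-165,0,80]]'
python3 g.py 560,388,225,6.5
```

```text
t: 24.07
eef_pos: [615.2, -115.4, 56.2]
tcp_rot: [3.141, -0.005, -0.053]
ft_force: [8.4, 3.4, -6.0]
opening: 0.563
grip_force: 30.0
t: 24.9
eef_pos: [610.4, -14.0, 225.8]
tcp_rot: [3.141, -0.007, -0.054]
ft_force: [0.7, 0.7, 0.6]
opening: 0.84
grip_force: 0.0
t24.9 [610.4 -14.  225.8] yaw-3.11 F [0.7 0.7 0.6] op0.840
560,388,225,6.5 -> [-72.2, -398.6, 0.0] -9.61 rows>=9.7
```

```bash
python3 - <<'E'
from h import *
f=lambda u,v,z:ray('top0',u/1.5625,v/1.5625,z)
print('can top',f(322,187,190),'handle',[(z,f(215,272,z)[:2],f(242,232,z)[:2]) for z in(20,60,100,140)],'shadow',f(250,283,0),f(275,245,0),'ref insert top/shadow',f(316,342,46),f(333,342,0))
g=lambda u,v,z:ray('side0',u,v,z)
print('side handle ends',[(z,g(159,282,z)[:2],g(193,308,z)[:2],g(178,285,z)[:2]) for z in(20,60,100,140)])
E
python3 -m crank '[[-7,-40,0,-1,80],[-14,-80,0,-2,80],[-21,-120,0,-3,80],[-28,-160,0,-4,80],[-36,-200,0,-5,80],[-43,-240,0,-6,80],[-50,-280,0,-7,80],[-58,-320,0,-8,80],[-65,-360,0,-9.6,80],[-72,-398,0,-9.6,80]]'
python3 -m crank '[[0,0,0,0,80],[0,0,0,0,80]]'
python3 det.py base w6 560 388; python3 g.py 560,388,36,6.5
```

```text
can top [750.7 265.1 190. ] handle [(20, array([595.2, 538.1]), array([699.7, 482.3])), (60, array([584.3, 524.5]), array([685.7, 470.3])), (100, array([573.5, 510.8]), array([671.8, 458.3])), (140, array([562.6, 497.2]), array([657.9, 446.3]))] shadow [575.5 456.2   0. ] [675.3 402.9   0. ] ref insert top/shadow [427.8 277.6  46. ] [436.1 243.9   0. ]
side handle ends [(20, array([709.3, 422.5]), array([592.4, 482.2]), array([655. , 421.3])), (60, array([692.2, 449.7]), array([580.1, 507. ]), array([640.1, 448.6])), (100, array([675.1, 476.9]), array([567.9, 531.7]), array([625.3, 475.8])), (140, array([658.1, 504.1]), array([555.6, 556.5]), array([610.4, 503.1]))]
t: 25.73
eef_pos: [558.3, 388.3, 221.1]
tcp_rot: [3.141, -0.0, 0.116]
ft_force: [1.0, 0.6, -0.7]
opening: 0.843
grip_force: 0.0
t: 25.9
eef_pos: [558.1, 387.9, 220.5]
tcp_rot: [3.141, 0.0, 0.117]
ft_force: [0.4, -1.2, 0.4]
opening: 0.84
grip_force: 0.0
shoe [564.4 389.6] [61.4 67.1] edge ang 9.2 -80.8
brass [563.5 389.4] 268
t25.9 [558.6 386.5 220.6] yaw6.62 F [-0.2 -0.4  0.9] op0.839
560,388,36,6.5 -> [1.6, -1.4, 184.6] 0.12 rows>=4.4
```

View pics/w6.png

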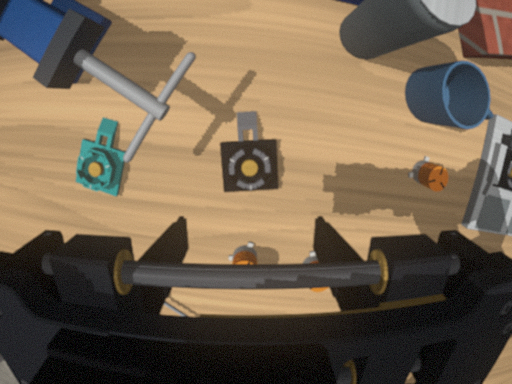

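```bash
python3 -m crank '[[5.2,-2.3,40,-2,80],[5.2,-2.3,80,-2,80],[5.2,-2.3,120,-2,80],[5.2,-2.3,155,-2,80],[5.2,-2.3,172,-2,80],[5.2,-2.3,180,-2,80],[5.2,-2.3,184.5,-2,80],[5.2,-2.3,184.5,-2,80],[5.2,-2.3,184.5,-2,45],[5.2,-2.3,184.5,-2,45]]'
python3 -m crank '[[0,0,0,0,45],[0,0,0,0,45],[0,0,0,0,45],[0,0,0,0,45],[0,0,0,0,45]]'
python3 -m crank '[[0,0,-10,0,45],[0,0,-40,0,45],[0,0,-80,0,45],[0,0,-90,0,45],[0,0,-90,0,45]]'
python3 g.py 525.6,-202.4,127,-3.1
```

```text
t: 26.78
eef_pos: [564.6, 389.3, 38.0]
tcp_rot: [-3.141, -0.002, 0.149]
ft_force: [0.2, -0.1, 0.3]
opening: 0.752
grip_force: 0.0
t: 27.2
eef_pos: [564.0, 389.4, 37.1]
tcp_rot: [-3.141, -0.001, 0.149]
ft_force: [-0.9, -1.1, 6.3]
opening: 0.562
grip_force: 29.9
t: 27.62
eef_pos: [564.9, 389.9, 130.2]
tcp_rot: [-3.14, -0.006, 0.149]
ft_force: [-0.4, 0.5, -1.4]
opening: 0.564
grip_force: 29.9
t27.6 [564.9 389.9 130.2] yaw8.55 F [-0.4  0.5 -1.4] op0.564
525.6,-202.4,127,-3.1 -> [-127.0, 579.8, 1.3] 11.65 rows>=14.2
```

```bash
python3 -m crank '[[-9,40,0,1.5,45],[-18,81,0,3,45],[-27,122,0,4.5,45],[-36,163,0,6,45],[-45,203,0,8,45],[-53,244,0,10,45],[-62,284,0,11.6,45],[-71,325,0,11.6,45],[-80,365,0,11.6,45],[-89,406,0,11.6,45]]'
python3 g.py 525.6,-202.4,127,-3.1
```

```text
t: 28.45
eef_pos: [534.8, -27.0, 125.0]
tcp_rot: [-3.141, 0.002, -0.053]
ft_force: [1.2, -0.4, -2.3]
opening: 0.566
grip_force: 29.9
t28.4 [534.8 -27.  125. ] yaw-3.04 F [ 1.2 -0.4 -2.3] op0.566
525.6,-202.4,127,-3.1 -> [0.1, 175.7, -2.0] 0.06 rows>=4.2
```

```bash
python3 -m crank '[[0,40,0,0,45],[0,80,0,0,45],[0,120,0,0,45],[0,160,0,0,45],[0,178,20,0,45],[0,178,45,0,45],[0,178,60,0,45],[0,178,68,0,45],[0,178,68,0,45],[0,178,68,0,45]]'
python3 g.py 525.6,-202.4,56.2,-3.1
```

```text
t: 29.28
eef_pos: [526.3, -202.6, 57.5]
tcp_rot: [-3.141, 0.002, -0.053]
ft_force: [-0.8, 0.2, -3.1]
opening: 0.565
grip_force: 30.0
t29.3 [ 526.3 -202.6   57.5] yaw-3.04 F [-0.8  0.2 -3.1] op0.565
525.6,-202.4,56.2,-3.1 -> [-0.7, -0.1, 1.3] 0.06 rows>=0.0
```

```bash
python3 -m crank '[[2,0,1.3,0,45],[6,0,1.3,0,45],[11,0,1.3,0,45],[16,0,1.3,0,45],[20,0,1.3,0,45],[24,0,1.3,0,45],[28,0,1.3,0,45],[31,0,1.3,0,45]]'
python3 -m crank '[[3,0,0,0,45],[6,0,0,0,45],[9,0,0,0,45],[12,0,0,0,45],[15,0,0,0,45],[18,0,0,0,45]]'
python3 -m crank '[[1.6,0,0.4,0,45],[3.2,0,0.4,0,45],[4.8,0,0.4,0,45],[6.4,0,0.4,0,45],[8,0,0.4,0,45],[9.6,0,0.4,0,45],[11.2,0,0.4,0,45],[12.8,0,0.4,0,45],[14.4,0,0.4,0,45],[16,0,0.4,0,45]]'
```

```text
t: 29.95
eef_pos: [558.1, -204.7, 57.1]
tcp_rot: [3.141, -0.0, -0.053]
ft_force: [1.3, -0.4, -3.1]
opening: 0.566
grip_force: 30.0
t: 30.45
eef_pos: [575.8, -205.6, 57.0]
tcp_rot: [3.142, 0.0, -0.053]
ft_force: [0.1, 0.0, -1.8]
opening: 0.559
grip_force: 30.0
t: 31.28
eef_pos: [591.0, -206.3, 56.2]
tcp_rot: [-3.141, 0.002, -0.053]
ft_force: [-5.3, 0.6, -5.1]
opening: 0.564
grip_force: 30.0
```

```bash
python3 -m crank '[[1.6,0,0.5,0,45],[3.2,0,0.5,0,45],[4.8,0,0.5,0,45],[6.4,0,0.5,0,45],[8,0,0.5,0,45],[9.6,0,0.5,0,45],[11.2,0,0.5,0,45],[12.8,0,0.5,0,45],[14.4,0,0.5,0,45],[16,0,0.5,0,45]]'
python3 -m crank '[[1.2,0,0,0,45],[2.4,0,0,0,45],[3.6,0,0,0,45],[3.6,0,0,0,45]]'
python3 -m crank '[[1,0,0,0,45],[2,0,0,0,45],[3,0,0,0,45],[3,0,0,0,45]]'
```

```text
t: 32.12
eef_pos: [607.1, -207.0, 55.9]
tcp_rot: [-3.141, 0.002, -0.053]
ft_force: [-5.3, 1.4, -3.6]
opening: 0.559
grip_force: 30.0
t: 32.45
eef_pos: [611.0, -207.2, 55.9]
tcp_rot: [-3.141, 0.001, -0.054]
ft_force: [-4.1, 2.2, -4.3]
opening: 0.565
grip_force: 30.0
t: 32.78
eef_pos: [613.1, -207.4, 55.9]
tcp_rot: [-3.141, 0.003, -0.054]
ft_force: [-8.2, 1.8, -1.1]
opening: 0.563
grip_force: 30.0
```

```bash
python3 -m crank '[[1,0,0,0,45],[2,0,0,0,45],[3,0,0,0,45],[3,0,0,0,45]]'
python3 -m crank '[[0.5,0,0,0,45],[0.5,0,0,0,45],[0.5,0,0,0,45],[0.5,0,0,0,45],[0.5,0,0,0,45],[0.5,0,0,0,45],[0.5,0,0,0,45],[0.5,0,0,0,45],[0.5,0,0,0,45],[0.5,0,0,0,45]]'
python3 -m crank '[[0,0,0,0,45],[0,0,0,0,45],[0,0,0,0,45],[0,0,0,0,45],[0,0,0,0,45],[0,0,0,0,45]]'
python3 -m crank '[[-2,0,0,0,45],[-4,0,0,0,45],[-6,0,0,0,45],[-8,0,0,0,45],[-8,0,0,0,45]]'
```

```text
t: 33.12
eef_pos: [613.7, -207.2, 55.8]
tcp_rot: [-3.139, 0.009, -0.054]
ft_force: [-22.0, 0.7, 7.1]
opening: 0.565
grip_force: 30.0
t: 33.95
eef_pos: [613.7, -207.2, 55.8]
tcp_rot: [-3.139, 0.01, -0.054]
ft_force: [-24.4, 1.6, 7.7]
opening: 0.564
grip_force: 30.0
t: 34.45
eef_pos: [613.7, -207.2, 55.8]
tcp_rot: [-3.139, 0.01, -0.054]
ft_force: [-24.4, 1.3, 7.5]
opening: 0.565
grip_force: 30.0
t: 34.87
eef_pos: [610.7, -207.3, 56.4]
tcp_rot: [3.141, -0.003, -0.054]
ft_force: [2.0, 2.5, -5.4]
opening: 0.565
grip_force: 30.0
```

```bash
python3 -m crank '[[-1,0,0,0,45],[-2,0,0,0,45],[-2,0,0,0,45]]'
python3 -m crank '[[1,0,0,0,45],[1,0,0,0,80],[1,0,0,0,80],[1,0,0,0,80],[1,0,-40,0,80],[1,0,-80,0,80],[1,-20,-120,0,80],[1,-45,-150,0,80],[1,-80,-160,0,80],[1,-100,-160,0,80]]'
python3 g.py 586,142,215,0
```

```text
t: 35.12
eef_pos: [610.2, -207.3, 56.8]
tcp_rot: [3.141, -0.006, -0.054]
ft_force: [9.3, 4.7, -7.0]
opening: 0.562
grip_force: 30.0
t: 35.95
eef_pos: [615.0, -105.7, 220.3]
tcp_rot: [3.14, -0.007, -0.053]
ft_force: [-0.1, 0.2, -0.1]
opening: 0.842
grip_force: 0.0
t36.0 [ 615.  -105.7  220.3] yaw-3.05 F [-0.1  0.2 -0.1] op0.842
586,142,215,0 -> [-42.2, -245.9, 4.7] -3.05 rows>=6.0
```

```bash
python3 -m crank '[[-7,-38,0,-5,60],[-14,-78,0,-10,60],[-21,-118,0,-15,60],[-28,-158,0,-20,60],[-35,-198,0,-23,60],[-41,-230,0,-23,60],[-42,-246,0,-23,60],[-42,-246,0,-23,60],[-42,-246,0,-23,60],[-42,-246,0,-23,60]]'
python3 det.py insert w7 586 142; python3 g.py 586,143,40,20
python3 - <<'E'
import sys;sys.argv=['x']
from h import *
a=cv2.imread('pics/w7.png');cv2.imwrite('pics/w7c.png',cv2.resize(a[60:260,120:380],(780,600)))
E
```

```text
t: 36.78
eef_pos: [585.3, 139.6, 216.2]
tcp_rot: [3.141, -0.0, 0.348]
ft_force: [1.4, -0.3, 0.3]
opening: 0.631
grip_force: 0.0
insert [587.6 145.1] r 17.8 lug -9.2 coh 0.96 38
t36.8 [585.4 139.3 216.2] yaw19.88 F [-0.3 -0.2 -0.2] op0.631
586,143,40,20 -> [1.8, -3.4, 176.2] -0.12 rows>=4.2
```

View pics/w7c.png

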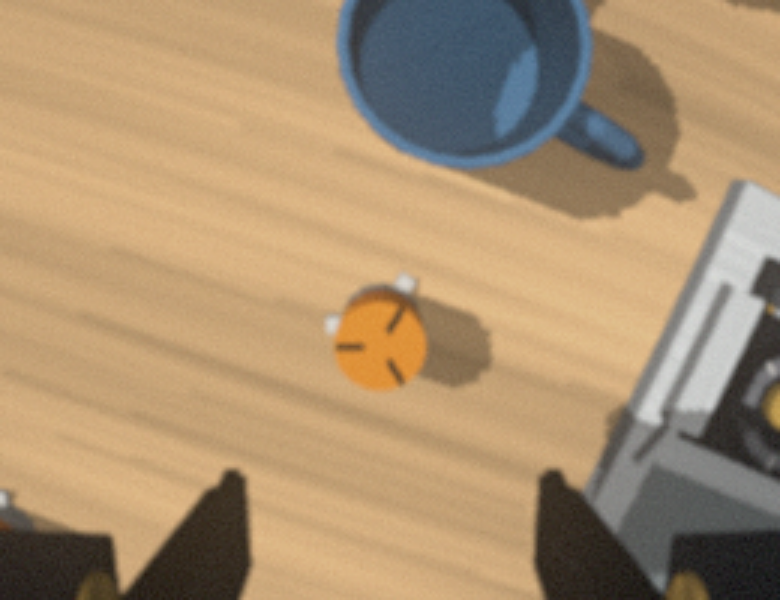

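```bash
python3 -m crank '[[4,-4.7,40,-0.9,60],[4,-4.7,80,-0.9,60],[4,-4.7,120,-0.9,60],[4,-4.7,150,-0.9,60],[4,-4.7,168,-0.9,60],[4,-4.7,175,-0.9,60],[4,-4.7,176,-0.9,60],[4,-4.7,176,-0.9,60],[4,-4.7,176,-0.9,25],[4,-4.7,176,-0.9,25]]'
python3 -m crank '[[0,0,0,0,25],[0,0,0,0,25],[0,0,0,0,25],[0,0,0,0,25],[0,0,0,0,25]]'
python3 -m crank '[[0,0,-10,0,25],[0,0,-40,0,25],[0,0,-80,0,25],[0,0,-110,0,25],[0,0,-110,0,25]]'
python3 g.py 617,-23.5,150,26.9
```

```text
t: 37.67
eef_pos: [588.0, 146.1, 41.6]
tcp_rot: [3.141, -0.002, 0.364]
ft_force: [-0.6, 0.9, -0.2]
opening: 0.541
grip_force: 0.0
t: 38.08
eef_pos: [587.6, 146.2, 40.7]
tcp_rot: [3.141, -0.001, 0.364]
ft_force: [-1.4, -1.2, 5.6]
opening: 0.352
grip_force: 30.0
t: 38.5
eef_pos: [589.4, 146.6, 156.6]
tcp_rot: [3.14, -0.009, 0.364]
ft_force: [0.8, 0.6, -1.1]
opening: 0.352
grip_force: 30.0
t38.5 [589.4 146.6 156.6] yaw20.86 F [ 0.8  0.6 -1.1] op0.352
617,-23.5,150,26.9 -> [-34.8, 168.8, 6.6] -6.04 rows>=4.1
```

```bash
python3 -m crank '[[-15,38,0,-2,25],[-30,78,0,-4,25],[-45,118,0,-6,25],[-60,158,0,-6,25],[-64,170,0,-6,25],[-64,170,0,-6,25],[-64,170,0,-6,25],[-64,170,0,-6,25]]'
cat > soc.py <<'E'
import sys
from h import *
from det import grid
r=snap('wrist',sys.argv[1]);h,s,v=cv2.split(cv2.cvtColor(r['img'],cv2.COLOR_BGR2HSV));G=grid(sys.argv[1],40)[...,:2]
for n,c in(('3',(619.3,-23.6)),('2',(614,-115.4)),('1',(609,-207))):
    b=(h>12)&(h<28)&(s>120)&(np.hypot(*(G-c).transpose(2,0,1))<11)
    if b.sum()>20:
        print(n,G[b].mean(0).round(1),b.sum(),'enc',np.round(cv2.minEnclosingCircle(G[b].astype(np.float32))[0],1))
E
python3 soc.py w8;python3 g.py
```

```text
t: 39.17
eef_pos: [587.8, -34.7, 150.1]
tcp_rot: [-3.141, 0.0, 0.469]
ft_force: [0.5, 1.0, -0.2]
opening: 0.35
grip_force: 30.0
3 [619.5 -23.2] 405 enc [619.7 -23.4]
2 [ 614.3 -114.7] 331 enc [ 614.1 -114.9]
1 [ 609.1 -206.4] 216 enc [ 609.1 -206.5]
t39.2 [587.9 -34.3 150.1] yaw26.91 F [ 0.  -0.2 -1.6] op0.352
```

View pics/w8.png

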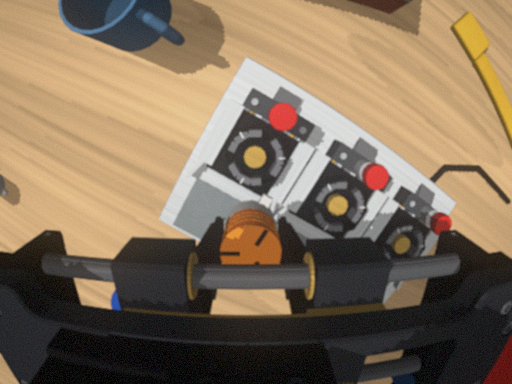

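```bash
python3 -c "
from h import *
for v in(251,254,257):print(ray('w8',251.5,v,155.5,True))"
python3 g.py 619.6,-23.3,120,26.9
```

```text
[588.4 -35.2 155.5]
[586.7 -36.1 155.5]
[585.  -37.  155.5]
t39.2 [587.9 -34.3 150.1] yaw26.91 F [ 0.  -0.2 -1.6] op0.352
619.6,-23.3,120,26.9 -> [33.3, 4.5, 30.1] 0.01 rows>=1.1
```

```bash
python3 -m crank '[[34.1,4.6,0,0,25],[34.1,4.6,20,0,25],[34.1,4.6,45,0,25],[34.1,4.6,60,0,25],[34.1,4.6,60,0,25],[34.1,4.6,60,0,25]]'
python3 g.py 620.4,-23,86,26.8
python3 -m crank '[[0,0,2,0,25],[0,0,4,0,25],[0,0,4,0,25]]'
python3 -m crank '[[0,0,1.5,0,25],[0,0,3,0,25],[0,0,3,0,25]]'
python3 -m crank '[[0,0,1.5,0,25],[0,0,3,0,25],[0,0,3,0,25]]'
```

```text
t: 39.72
eef_pos: [620.3, -22.9, 89.8]
tcp_rot: [-3.141, 0.001, 0.47]
ft_force: [-0.1, -0.3, -0.2]
opening: 0.351
grip_force: 30.0
t39.7 [620.3 -22.9  89.8] yaw26.94 F [-0.1 -0.3 -0.2] op0.351
620.4,-23,86,26.8 -> [0.0, 0.1, 3.8] 0.14 rows>=0.1
t: 39.97
eef_pos: [620.7, -24.0, 86.8]
tcp_rot: [3.141, -0.001, 0.469]
ft_force: [-0.1, 0.8, 0.0]
opening: 0.354
grip_force: 30.0
t: 40.22
eef_pos: [620.5, -24.1, 83.1]
tcp_rot: [3.142, -0.0, 0.468]
ft_force: [1.0, 1.2, -1.7]
opening: 0.349
grip_force: 30.0
t: 40.47
eef_pos: [620.6, -24.1, 80.0]
tcp_rot: [3.142, -0.0, 0.468]
ft_force: [0.2, 2.3, 0.8]
opening: 0.351
grip_force: 30.0
```

```bash
python3 -m crank '[[0,0,2,0,25],[0,0,4,0,25],[0,0,6,0,25],[0,0,8,0,25],[0,0,8,0,25]]'
python3 -m crank '[[0,0,1,0,25],[0,0,2,0,25],[0,0,3,0,25],[0,0,3,0,25]]'
```

```text
t: 40.88
eef_pos: [620.6, -24.1, 72.0]
tcp_rot: [3.141, -0.0, 0.468]
ft_force: [-0.2, 2.7, 5.9]
opening: 0.35
grip_force: 30.0
t: 41.22
eef_pos: [620.8, -24.1, 70.6]
tcp_rot: [3.141, -0.001, 0.469]
ft_force: [-4.6, 3.8, 19.3]
opening: 0.352
grip_force: 30.0
```

```bash
python3 -m crank '[[0,0,-0.7,6,25],[0,0,-0.7,12,25],[0,0,-0.7,18,25],[0,0,-0.7,24,25],[0,0,-0.7,30,25],[0,0,-0.7,36,25],[0,0,-0.7,42,25],[0,0,-0.7,48,25],[0,0,-0.7,54,25],[0,0,-0.7,54,25]]'
python3 -c "
from h import *
print(env.state()['moment'])"
python3 -m crank '[[0,0,0,3,25],[0,0,0,6,25],[0,0,0,8,25],[0,0,0,8,25]]'
python3 -c "
from h import *
print(env.state()['moment'])"
```

```text
t: 42.05
eef_pos: [621.2, -24.5, 70.7]
tcp_rot: [-3.141, -0.002, -0.481]
ft_force: [-0.7, 0.1, 10.4]
opening: 0.35
grip_force: 30.0
[ 0.10690116  0.15243533 -0.00646206]
t: 42.38
eef_pos: [620.9, -24.4, 70.7]
tcp_rot: [-3.141, -0.001, -0.616]
ft_force: [-2.0, 1.7, 11.6]
opening: 0.354
grip_force: 30.0
[0.33120123 0.45185942 0.0867248 ]
```

```bash
python3 -m crank '[[0,0,0,2,25],[0,0,0,4,25],[0,0,0,4,25]]'
python3 -c "
from h import *
print(env.state()['moment'])"
python3 -m crank '[[0,0,-1.5,0,25],[0,0,-3,0,25],[0,0,-4.5,0,25],[0,0,-6,0,25],[0,0,-6,0,25]]'
python3 -m crank '[[0,0,0,0,50],[0,0,0,0,50],[0,0,0,0,50],[0,0,0,0,50],[0,0,0,0,50]]'
```

```text
t: 42.63
eef_pos: [620.6, -24.1, 70.7]
tcp_rot: [-3.141, -0.001, -0.685]
ft_force: [-3.5, 3.4, 12.7]
opening: 0.352
grip_force: 30.0
[0.80677536 0.64395821 0.2941982 ]
t: 43.05
eef_pos: [620.4, -24.1, 75.9]
tcp_rot: [3.141, 0.0, -0.683]
ft_force: [-1.4, 3.7, 2.2]
opening: 0.353
grip_force: 30.0
t: 43.47
eef_pos: [620.5, -24.4, 75.8]
tcp_rot: [3.141, -0.0, -0.684]
ft_force: [-0.4, -0.7, -0.5]
opening: 0.524
grip_force: 0.0
```

```bash
python3 -m crank '[[0,0,-35,0,50],[0,0,-75,-6,60],[0,0,-115,-12,60],[0,0,-144,-19,60],[0,0,-144,-26,60],[0,0,-144,-33,60],[0,0,-144,-40,60],[0,0,-144,-47,60],[0,0,-144,-47,60]]'
python3 soc.py w9;python3 det.py insert w9b 619.6 -23.3; python3 g.py 433,279,215,48
```

```text
t: 44.22
eef_pos: [620.4, -24.3, 219.9]
tcp_rot: [3.141, -0.0, 0.143]
ft_force: [-0.7, 0.1, -0.3]
opening: 0.629
grip_force: 0.0
3 [619.2 -23.5] 276 enc [619.2 -23.5]
2 [ 614.4 -115.3] 171 enc [ 613.9 -114.9]
1 [ 609.1 -207. ] 157 enc [ 608.8 -207.1]
insert [611.1 -24.4] r 20.5 lug 53.1 coh 0.95 34
t44.3 [620.5 -24.2 219.8] yaw7.60 F [-0.8  0.2  0.1] op0.635
433,279,215,48 -> [-145.7, -325.4, 4.7] -40.4 rows>=8.6
```

```bash
python3 -m crank '[[-15,-35,0,-5,60],[-31,-72,0,-10,60],[-48,-108,0,-15,60],[-64,-145,0,-20,60],[-81,-181,0,-25,60],[-98,-218,0,-30,60],[-114,-254,0,-35,60],[-130,-290,0,-40,60],[-146,-325,0,-40,60],[-146,-325,0,-40,60]]'
python3 -m crank '[[0,0,0,0,60],[0,0,0,0,60],[0,0,0,0,60]]'
python3 det.py insert w10 430 280; python3 g.py 430,280,40,48
```

```text
t: 45.15
eef_pos: [428.3, 281.9, 219.9]
tcp_rot: [-3.141, -0.0, 0.835]
ft_force: [0.4, -0.4, 0.7]
opening: 0.633
grip_force: 0.0
t: 45.4
eef_pos: [432.1, 277.1, 219.8]
tcp_rot: [3.141, 0.0, 0.832]
ft_force: [0.3, -0.6, -0.0]
opening: 0.629
grip_force: 0.0
insert [429.9 281.8] r 17.6 lug 16.9 coh 0.97 49
t45.5 [432.2 277.  219.7] yaw47.68 F [-0.3 -0.5 -0.3] op0.629
430,280,40,48 -> [0.8, -3.7, 179.7] -0.32 rows>=4.3
```

```bash
python3 -m crank '[[2.2,-5,40,0.8,60],[2.2,-5,80,0.8,60],[2.2,-5,120,0.8,60],[2.2,-5,150,0.8,60],[2.2,-5,170,0.8,60],[2.2,-5,178,0.8,60],[2.2,-5,179.5,0.8,60],[2.2,-5,179.5,0.8,60],[2.2,-5,179.5,0.8,25],[2.2,-5,179.5,0.8,25]]'
python3 -m crank '[[0,0,0,0,25],[0,0,0,0,25],[0,0,0,0,25],[0,0,0,0,25],[0,0,0,0,25]]'
python3 -m crank '[[0,0,-10,0,25],[0,0,-40,0,25],[0,0,-80,0,25],[0,0,-110,0,25],[0,0,-110,0,25]]'
python3 g.py 600,-115,155,26.9
```

```text
t: 46.28
eef_pos: [430.0, 283.0, 41.6]
tcp_rot: [3.141, -0.002, 0.821]
ft_force: [-0.7, 0.6, 0.2]
opening: 0.544
grip_force: 0.0
t: 46.7
eef_pos: [429.5, 283.0, 40.9]
tcp_rot: [3.141, -0.001, 0.821]
ft_force: [-1.0, -1.1, 7.3]
opening: 0.353
grip_force: 30.0
t: 47.12
eef_pos: [430.9, 283.8, 156.0]
tcp_rot: [3.139, -0.008, 0.821]
ft_force: [0.3, 0.6, -0.7]
opening: 0.35
grip_force: 30.0
t47.1 [430.9 283.8 156. ] yaw47.06 F [ 0.3  0.6 -0.7] op0.350
600,-115,155,26.9 -> [-176.7, 395.5, 0.8] 20.16 rows>=10.4
```

```bash
python3 -m crank '[[-16,36,0,2,25],[-33,74,0,4,25],[-50,112,0,6,25],[-67,150,0,8,25],[-84,188,0,10,25],[-101,226,0,12,25],[-118,264,0,15,25],[-135,302,0,18,25],[-152,340,0,20.2,25],[-164,368,0,20.2,25]]'
python3 -m crank '[[0,0,0,0,25],[0,0,0,0,25],[0,0,0,0,25]]'
python3 soc.py w11; python3 g.py 614.9,-114.7,90,26.9
```

```text
t: 47.95
eef_pos: [587.4, -91.1, 150.2]
tcp_rot: [3.141, 0.0, 0.465]
ft_force: [0.6, -0.2, -0.8]
opening: 0.352
grip_force: 30.0
t: 48.2
eef_pos: [586.2, -87.6, 150.0]
tcp_rot: [-3.141, 0.001, 0.468]
ft_force: [-0.3, 0.1, -1.5]
opening: 0.354
grip_force: 30.0
3 [619.4 -23.5] 462 enc [619.3 -23.6]
2 [ 614.4 -115. ] 383 enc [ 614.2 -115.1]
1 [ 609.3 -206.6] 272 enc [ 608.9 -206.9]
t48.2 [586.3 -87.1 150.2] yaw26.88 F [ 0.1  0.1 -1.5] op0.351
614.9,-114.7,90,26.9 -> [13.1, 37.6, 60.1] -0.02 rows>=1.7
```

```bash
python3 -m crank '[[13.1,37.5,0,0,25],[13.1,37.5,20,0,25],[13.1,37.5,45,0,25],[13.1,37.5,60,0,25],[13.1,37.5,60,0,25],[13.1,37.5,60,0,25],[13.1,37.5,60,0,25]]'
python3 g.py 615.2,-115.2,87,26.9
python3 -m crank '[[0,0,2,0,25],[0,0,4,0,25],[0,0,4,0,25]]'
python3 -m crank '[[0,0,1.5,0,25],[0,0,3,0,25],[0,0,3,0,25]]'
python3 -m crank '[[0,0,1.5,0,25],[0,0,3,0,25],[0,0,3,0,25]]'
```

```text
t: 48.83
eef_pos: [615.9, -114.8, 91.5]
tcp_rot: [3.141, -0.001, 0.47]
ft_force: [-0.6, 0.7, -1.8]
opening: 0.348
grip_force: 30.0
t48.8 [ 615.9 -114.8   91.5] yaw26.91 F [-0.6  0.7 -1.8] op0.348
615.2,-115.2,87,26.9 -> [-0.8, 0.0, 4.5] 0.01 rows>=0.1
t: 49.08
eef_pos: [615.6, -115.4, 86.7]
tcp_rot: [3.141, -0.0, 0.469]
ft_force: [-0.0, -0.2, -1.4]
opening: 0.351
grip_force: 30.0
t: 49.33
eef_pos: [615.4, -115.5, 83.1]
tcp_rot: [-3.141, 0.0, 0.468]
ft_force: [-0.4, 0.0, -1.5]
opening: 0.354
grip_force: 30.0
t: 49.58
eef_pos: [615.5, -115.6, 80.2]
tcp_rot: [3.141, -0.0, 0.469]
ft_force: [0.2, 0.8, 1.5]
opening: 0.355
grip_force: 30.0
```

In the gaps. I'll press it down and twist.

```bash
python3 -m crank '[[0,0,2,0,25],[0,0,4,0,25],[0,0,6,0,25],[0,0,8,0,25],[0,0,9.5,0,25],[0,0,10.5,0,25],[0,0,10.5,0,25]]'
python3 -m crank '[[0,0,-0.5,6,25],[0,0,-0.5,12,25],[0,0,-0.5,18,25],[0,0,-0.5,24,25],[0,0,-0.5,30,25],[0,0,-0.5,36,25],[0,0,-0.5,42,25],[0,0,-0.5,48,25],[0,0,-0.5,54,25],[0,0,-0.5,58,25]]'
python3 -c "
from h import *
print(env.state()['moment'])"
python3 -m crank '[[0,0,0,3,25],[0,0,0,6,25],[0,0,0,8,25],[0,0,0,8,25]]'
python3 -c "
from h import *
print(env.state()['moment'])"
```

```text
t: 50.17
eef_pos: [615.7, -115.5, 70.9]
tcp_rot: [3.141, -0.001, 0.469]
ft_force: [-4.5, 0.4, 15.2]
opening: 0.35
grip_force: 30.0
t: 51.0
eef_pos: [616.1, -115.8, 70.9]
tcp_rot: [-3.141, -0.002, -0.549]
ft_force: [-0.5, -0.5, 7.8]
opening: 0.349
grip_force: 30.0
[-0.10852829  0.11514103  0.04412258]
t: 51.33
eef_pos: [615.7, -115.4, 70.9]
tcp_rot: [-3.141, -0.001, -0.685]
ft_force: [-2.5, 1.2, 9.6]
opening: 0.351
grip_force: 30.0
[0.37917932 0.39115066 0.24763132]
```

```bash
python3 -m crank '[[0,0,-1.5,0,25],[0,0,-3,0,25],[0,0,-4.5,0,25],[0,0,-5.5,0,25],[0,0,-5.5,0,25]]'
python3 -m crank '[[0,0,0,0,50],[0,0,0,0,50],[0,0,0,0,50],[0,0,0,0,50],[0,0,0,0,50]]'
python3 -m crank '[[0,0,-35,0,50],[0,0,-75,-6,60],[0,0,-115,-12,60],[0,0,-144,-19,60],[0,0,-144,-26,60],[0,0,-144,-33,60],[0,0,-144,-40,60],[0,0,-144,-47,60],[0,0,-144,-47,60]]'
python3 det.py insert w12 614 -115; python3 g.py 436,379,215,14
```

```text
t: 51.75
eef_pos: [615.3, -115.5, 75.9]
tcp_rot: [3.141, 0.0, -0.683]
ft_force: [-1.9, 1.4, 3.4]
opening: 0.349
grip_force: 30.0
t: 52.17
eef_pos: [615.5, -115.6, 75.8]
tcp_rot: [3.142, -0.0, -0.683]
ft_force: [0.9, 0.4, 0.2]
opening: 0.521
grip_force: 0.0
t: 52.92
eef_pos: [615.5, -115.5, 219.9]
tcp_rot: [3.141, -0.0, 0.143]
ft_force: [-0.6, -0.3, -0.6]
opening: 0.63
grip_force: 0.0
insert [ 605.  -116.4] r 19.6 lug 53.1 coh 0.98 38
t53.0 [ 615.5 -115.5  219.8] yaw7.72 F [0.5 0.4 1.4] op0.628
436,379,215,14 -> [-111.4, -514.2, 4.8] -6.28 rows>=12.6
```

```bash
python3 -m crank '[[-8,-36,0,-1,60],[-17,-76,0,-2,60],[-25,-116,0,-3,60],[-34,-156,0,-4,60],[-42,-196,0,-5,60],[-51,-236,0,-6.3,60],[-60,-276,0,-6.3,60],[-68,-316,0,-6.3,60],[-77,-356,0,-6.3,60],[-86,-396,0,-6.3,60]]'
python3 -m crank '[[0,0,0,0,60],[0,0,0,0,60]]'
python3 g.py 436,379,218,14
```

```text
t: 53.8
eef_pos: [475.3, 266.8, 219.9]
tcp_rot: [3.142, -0.0, 0.242]
ft_force: [1.2, 1.0, -0.1]
opening: 0.628
grip_force: 0.0
t: 53.97
eef_pos: [475.3, 266.8, 219.7]
tcp_rot: [3.141, 0.0, 0.247]
ft_force: [0.2, -0.5, -0.2]
opening: 0.63
grip_force: 0.0
t54.0 [475.3 266.8 219.7] yaw14.13 F [ 0.2 -0.5 -0.2] op0.630
436,379,218,14 -> [-10.8, -118.4, 1.7] 0.13 rows>=2.9
```

```bash
python3 -m crank '[[-3,-38,0,0,60],[-6,-78,0,0,60],[-10,-105,0,0,60],[-11,-118,0,0,60],[-11,-118,0,0,60],[-11,-118,0,0,60],[-11,-118,0,0,60]]'
python3 det.py insert w13 436 380; python3 g.py 436,380,40.5,14
```

```text
t: 54.55
eef_pos: [437.5, 375.4, 219.7]
tcp_rot: [3.141, 0.0, 0.245]
ft_force: [-0.2, -0.3, 0.2]
opening: 0.631
grip_force: 0.0
insert [435.4 381.1] r 17.3 lug -14.5 coh 0.97 43
t54.6 [437.5 375.3 219.8] yaw14.01 F [-0.1 -0.5  0.1] op0.631
436,380,40.5,14 -> [-0.4, -5.0, 179.3] 0.01 rows>=4.3
```

```bash
python3 -m crank '[[-0.5,-6.1,40,-1.5,60],[-0.5,-6.1,80,-1.5,60],[-0.5,-6.1,120,-1.5,60],[-0.5,-6.1,150,-1.5,60],[-0.5,-6.1,170,-1.5,60],[-0.5,-6.1,178,-1.5,60],[-0.5,-6.1,179.5,-1.5,60],[-0.5,-6.1,179.5,-1.5,60],[-0.5,-6.1,179.5,-1.5,25],[-0.5,-6.1,179.5,-1.5,25]]'
python3 -m crank '[[0,0,0,0,25],[0,0,0,0,25],[0,0,0,0,25],[0,0,0,0,25],[0,0,0,0,25]]'
python3 -m crank '[[0,0,-10,0,25],[0,0,-40,0,25],[0,0,-80,0,25],[0,0,-110,0,25],[0,0,-110,0,25]]'
python3 g.py 582,-178,155,26.9
```

```text
t: 55.43
eef_pos: [435.5, 382.8, 41.8]
tcp_rot: [-3.141, -0.002, 0.273]
ft_force: [-1.2, -0.2, 0.3]
opening: 0.541
grip_force: 0.0
t: 55.85
eef_pos: [434.9, 382.7, 40.9]
tcp_rot: [-3.141, -0.001, 0.273]
ft_force: [-1.2, -1.2, 6.4]
opening: 0.35
grip_force: 30.0
t: 56.27
eef_pos: [436.4, 383.9, 156.5]
tcp_rot: [-3.139, -0.008, 0.273]
ft_force: [-0.8, 0.2, -0.2]
opening: 0.352
grip_force: 30.0
t56.3 [436.4 383.9 156.5] yaw15.66 F [-0.8  0.2 -0.2] op0.352
582,-178,155,26.9 -> [-11.5, 580.3, -0.2] -11.24 rows>=13.9
```

```bash
python3 -m crank '[[-1,36,0,-1,25],[-2,76,0,-2,25],[-2,116,0,-3,25],[-3,156,0,-4,25],[-4,196,0,-5,25],[-5,236,0,-6,25],[-6,276,0,-7,25],[-6,316,0,-8,25],[-7,356,0,-10,25],[-8,396,0,-11.2,25]]'
python3 g.py 582,-176,155,26.9
```

```text
t: 57.1
eef_pos: [533.8, -2.9, 150.3]
tcp_rot: [-3.141, 0.0, 0.47]
ft_force: [1.2, -0.2, -0.5]
opening: 0.351
grip_force: 30.0
t57.1 [533.8  -2.9 150.3] yaw26.95 F [ 1.2 -0.2 -0.5] op0.351
582,-176,155,26.9 -> [-35.5, 176.2, -4.7] 0.05 rows>=4.3
```

```bash
python3 -m crank '[[-8,38,-3,0,25],[-16,78,-3,0,25],[-24,118,-3,0,25],[-32,156,-3,0,25],[-35,178,-3,0,25],[-35,178,-3,0,25],[-35,178,-3,0,25]]'
python3 soc.py w14; python3 g.py 610.2,-207.2,91,26.9
```

```text
t: 57.68
eef_pos: [582.6, -176.3, 152.8]
tcp_rot: [-3.141, 0.001, 0.467]
ft_force: [-0.8, -0.5, -0.7]
opening: 0.353
grip_force: 30.0
3 [619.1 -20.9] 198 enc [619.2 -23.5]
2 [ 614.1 -115.3] 460 enc [ 614.  -115.4]
1 [ 609.3 -206.7] 379 enc [ 609.1 -207. ]
t57.7 [ 582.4 -175.2  152.9] yaw26.81 F [ 0.6  0.2 -0.8] op0.354
610.2,-207.2,91,26.9 -> [10.4, 41.1, 61.9] -0.09 rows>=1.8
```

```bash
python3 -m crank '[[10.4,38,0,0,25],[10.4,41,20,0,25],[10.4,41,45,0,25],[10.4,41,60,0,25],[10.4,41,62,0,25],[10.4,41,62,0,25],[10.4,41,62,0,25]]'
python3 g.py 610.3,-207.4,87,26.9
python3 -m crank '[[0,0,2,0,25],[0,0,4,0,25],[0,0,4,0,25]]'
python3 -m crank '[[0,0,1.5,0,25],[0,0,3,0,25],[0,0,3,0,25]]'
python3 -m crank '[[0,0,1.5,0,25],[0,0,3,0,25],[0,0,3,0,25]]'
```

```text
t: 58.32
eef_pos: [611.2, -206.6, 92.3]
tcp_rot: [3.141, -0.001, 0.47]
ft_force: [0.6, -0.5, -0.1]
opening: 0.354
grip_force: 30.0
t58.3 [ 611.2 -206.6   92.3] yaw26.91 F [ 0.6 -0.5 -0.1] op0.354
610.3,-207.4,87,26.9 -> [-1.1, 0.3, 5.3] 0.01 rows>=0.1
t: 58.57
eef_pos: [610.9, -207.3, 87.8]
tcp_rot: [3.141, -0.0, 0.469]
ft_force: [-0.7, -0.7, -1.3]
opening: 0.353
grip_force: 30.0
t: 58.82
eef_pos: [610.7, -207.4, 84.2]
tcp_rot: [-3.142, 0.0, 0.468]
ft_force: [-0.2, 0.2, -0.5]
opening: 0.35
grip_force: 30.0
t: 59.07
eef_pos: [610.7, -207.5, 81.0]
tcp_rot: [-3.141, 0.0, 0.468]
ft_force: [-0.7, 0.5, -1.5]
opening: 0.355
grip_force: 30.0
```

```bash
python3 -m crank '[[0,0,2,0,25],[0,0,4,0,25],[0,0,6,0,25],[0,0,8,0,25],[0,0,10,0,25],[0,0,11.3,0,25],[0,0,11.3,0,25]]'
python3 -m crank '[[0,0,-0.5,6,25],[0,0,-0.5,12,25],[0,0,-0.5,18,25],[0,0,-0.5,24,25],[0,0,-0.5,30,25],[0,0,-0.5,36,25],[0,0,-0.5,42,25],[0,0,-0.5,48,25],[0,0,-0.5,54,25],[0,0,-0.5,58,25]]'
python3 -m crank '[[0,0,0,3,25],[0,0,0,6,25],[0,0,0,8,25],[0,0,0,8,25]]'
python3 -c "
from h import *
print(env.state()['moment'])"
```

```text
t: 59.65
eef_pos: [610.9, -207.5, 70.9]
tcp_rot: [3.141, -0.0, 0.469]
ft_force: [-4.2, 1.7, 11.5]
opening: 0.353
grip_force: 30.0
t: 60.48
eef_pos: [611.1, -207.3, 70.9]
tcp_rot: [-3.141, -0.001, -0.549]
ft_force: [-1.2, 1.9, 6.5]
opening: 0.356
grip_force: 30.0
t: 60.82
eef_pos: [610.7, -206.8, 70.9]
tcp_rot: [-3.141, 0.0, -0.685]
ft_force: [-2.1, 4.6, 8.5]
opening: 0.354
grip_force: 30.0
[1.00172371 0.53930338 0.46219993]
```

```bash
python3 -m crank '[[0,0,-1.5,0,25],[0,0,-3,0,25],[0,0,-4.5,0,25],[0,0,-5.5,0,25],[0,0,-5.5,0,25]]'
python3 -m crank '[[0,0,0,0,50],[0,0,0,0,50],[0,0,0,0,50],[0,0,0,0,50],[0,0,0,0,50]]'
python3 -m crank '[[0,0,-35,0,50],[0,0,-75,-6,50],[0,0,-115,-12,30],[0,0,-144,-19,0],[0,0,-144,-26,0],[0,0,-144,-33,0],[0,0,-144,-39,0],[0,0,-144,-39,0]]'
python3 det.py insert w15 609 -207; python3 g.py 520,-115,220,0
```

```text
t: 61.23
eef_pos: [610.2, -207.1, 75.7]
tcp_rot: [3.141, 0.002, -0.683]
ft_force: [-5.4, 4.5, -0.1]
opening: 0.352
grip_force: 30.0
t: 61.65
eef_pos: [611.0, -207.7, 76.2]
tcp_rot: [-3.141, -0.001, -0.684]
ft_force: [0.9, 0.4, 0.2]
opening: 0.523
grip_force: 0.0
t: 62.32
eef_pos: [610.8, -207.5, 220.4]
tcp_rot: [3.141, -0.001, 0.002]
ft_force: [-0.4, 0.4, 0.7]
opening: 0.158
grip_force: 0.0
insert [ 600.  -206.7] r 20.2 lug 52.4 coh 0.97 35
t62.4 [ 610.8 -207.5  220.2] yaw-0.26 F [ 0.8  0.3 -0.6] op0.123
520,-115,220,0 -> [-91.3, -92.0, 0.1] -0.26 rows>=3.1
```

```bash
python3 - <<'E'
from h import *
r=snap('side','s2');a=r['img'][120:250,190:300];w=cv2.imread('pics/w15.png')[60:260,110:370]
cv2.imwrite('pics/fin.png',np.hstack([cv2.resize(a,(300,355),interpolation=2),cv2.resize(w,(461,355),interpolation=2)]))
E
python3 g.py 420,-421,220,0
```

```text
t62.4 [ 610.8 -207.5  220.1] yaw-0.37 F [ 0.  -0.1 -0.4] op0.075
420,-421,220,0 -> [-189.4, 214.8, 0.1] -0.37 rows>=6.9
```

View pics/fin.png

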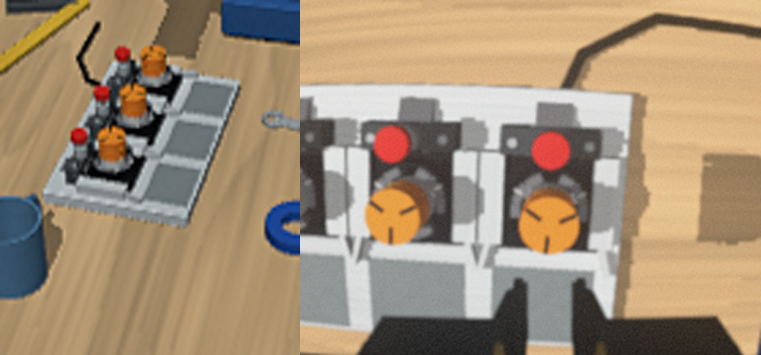

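The three lamps are seated the same way and turned to their stops, and all the plungers are down. Now I'll push the lever back on from its -x side.

```bash
python3 -m crank '[[-28,30,0,0,0],[-56,61,0,0,0],[-84,91,0,0,0],[-112,122,0,0,0],[-140,152,0,0,0],[-168,183,0,0,0],[-196,212,0,0,0],[-217,215.5,0,0,0],[-217,215.5,0,0,0],[-217,215.5,0,0,0]]'
python3 g.py 394,-423,149,0
python3 -m crank '[[0,0,35,0,0],[0,0,65,0,0],[0,0,71,0,0],[0,0,71,0,0],[15,0,71,0,0],[30,0,71,0,0],[45,0,71,0,0],[55,0,71,0,0],[60,0,71,0,0],[60,0,71,0,0]]'
```

```text
t: 63.25
eef_pos: [392.4, -422.9, 220.1]
tcp_rot: [3.142, -0.0, -0.008]
ft_force: [-0.3, 0.7, -0.2]
opening: 0.004
grip_force: 0.0
t63.2 [ 392.4 -422.9  220.1] yaw-0.45 F [-0.3  0.7 -0.2] op0.004
394,-423,149,0 -> [1.5, 0.1, 71.1] -0.45 rows>=1.7
t: 64.08
eef_pos: [454.4, -422.4, 149.9]
tcp_rot: [3.141, -0.001, -0.002]
ft_force: [-0.4, 0.4, 0.1]
opening: 0.005
grip_force: 0.0
```

```bash
python3 -m crank '[[3,0,0,0,0],[6,0,0,0,0],[9,0,0,0,0],[11,0,0,0,0],[11,0,0,0,0]]'
python3 -m crank '[[1.5,0,0,0,0],[3,0,0,0,0],[4.5,0,0,0,0],[4.5,0,0,0,0]]'
```

```text
t: 64.5
eef_pos: [464.3, -422.6, 149.0]
tcp_rot: [3.142, 0.0, -0.003]
ft_force: [-1.6, -0.3, -0.6]
opening: 0.002
grip_force: 0.1
t: 64.83
eef_pos: [468.9, -422.6, 149.0]
tcp_rot: [3.141, -0.0, -0.003]
ft_force: [-0.3, -0.5, -0.5]
opening: 0.002
grip_force: 0.5
```

```bash
python3 -m crank '[[1.5,0,0,0,0],[3,0,0,0,0],[4.5,0,0,0,0],[4.5,0,0,0,0]]'
python3 -m crank '[[1,0,0,0,0],[2,0,0,0,0],[3,0,0,0,0],[3,0,0,0,0]]'
```

```text
t: 65.17
eef_pos: [473.5, -422.6, 149.1]
tcp_rot: [3.141, -0.0, -0.003]
ft_force: [-1.7, -0.7, -0.0]
opening: 0.001
grip_force: 0.4
t: 65.5
eef_pos: [475.0, -422.5, 148.8]
tcp_rot: [-3.141, 0.003, -0.002]
ft_force: [-9.4, -0.5, 2.0]
opening: 0.004
grip_force: 4.4
```

```bash
python3 -m crank '[[1,0,0,0,0],[2,0,0,0,0],[2,0,0,0,0]]'
python3 -m crank '[[-15,0,0,0,0],[-40,0,0,0,0],[-40,0,-35,0,0],[-40,0,-75,0,0],[-40,0,-90,0,0],[-40,0,-90,0,0]]'
python3 - <<'E'
from h import *
a=snap('top','t9')['img'];b=cv2.imread('pics/top0.png')
m=lambda i:cv2.inRange(i,(0,0,140),(80,80,255))
for i in(a,b):
    q=m(i)[175:222,375:425];v,u=np.nonzero(q);print(u.mean()+375,v.mean()+175,len(u))
c=np.hstack([a[135:275,110:430]]);cv2.imwrite('pics/last.png',cv2.resize(c,(800,350),interpolation=2))
print(env.state()['ft_force'],env.state()['eef_pos'])
E
```

```text
t: 65.75
eef_pos: [475.6, -422.5, 148.6]
tcp_rot: [-3.14, 0.006, -0.002]
ft_force: [-18.3, -2.2, 3.1]
opening: 0.003
grip_force: 8.5
t: 66.25
eef_pos: [439.2, -423.5, 243.4]
tcp_rot: [3.136, -0.005, -0.003]
ft_force: [-0.0, -0.5, 0.7]
opening: 0.007
grip_force: 0.0
nan nan 0
405.6 200.4 15
[-0.2268284   0.35655458 -0.69771843] [ 438.71566177 -422.82595373  240.86785817]<stdin>:5: RuntimeWarning: Mean of empty slice.
  ret = ret.dtype.type(ret / rcount)
```

View pics/last.png

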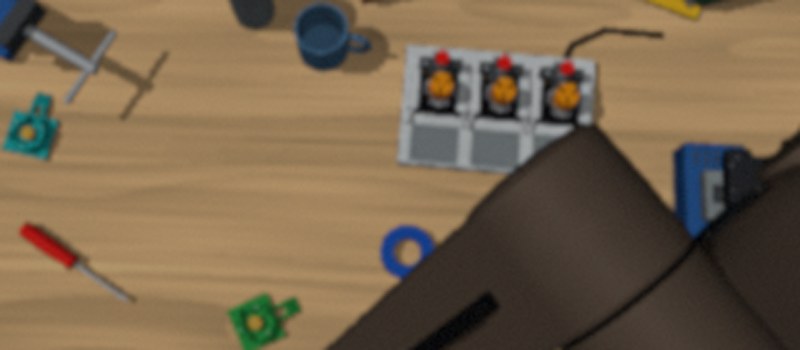

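The last picture shows all three bases locked with amber lamps, and the bystanders where they were. The arm hides the lever, but it met its on stop at 18 N, the same as at the off stop, so I'm handing in.

```bash
python3 -c "
from cell import env
print(env.job_done())"
```

```text
the job is handed in; nothing more can be done
None
```

The job is handed in: I switched the supply off, locked all three bases in their tracks, fitted and turned in an amber lamp in each, and pushed the lever back to on; the arm hid the lever in the last picture, so "on" rests on it meeting its stop.

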